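# Transfer a row of parts to the kit rack in mirrored order

### The arm

A 6-joint arm with a two-finger parallel gripper is mounted at the origin on a cart in front of the work surface, level with it; the furniture and walls round the work are solid. World frame = base frame: x ahead of the robot, y to its left, z up, the work surface at z = 0. Lengths are in m, angles in rad, forces in N, time in s.
With the tool pointing down it reaches from about 0.4 to 0.925 m from the base axis. Payload 12.5 kg.
Tool frame: the origin (TCP) lies at the very end of the fingers, on their centre line; the grasp point (between the pads) lies 19 mm behind it; z points along the fingers, y is the direction in which the jaws open and shut (so a half turn about z gives the same grasp; the last joint's range is limited). The gripper opens to 95 mm and grips with 3 to 60 N. Pads are 20 mm wide; open, the fingers measure 119 mm over their backs; the gripper's body (75 mm by 180 mm) begins 59 mm behind the grasp point.
Start: joints at [-1.24, 0.491, 1.559, -0, 1.092, -0.106], TCP at [0.264, -0.566, 0.215] pointing down, gripper open.
Joint ranges: [-3.1, 3.1], [-0.84, 2.19], [0.05, 2.79], [-1.13, 4.28], [0.06, 2.93], [-2.69, 2.69]. Speed limits (rad/s): [2.22, 2.22, 2.79, 3.14, 3.14, 3.14].

### API

Orientations are given as a rotation vector (axis times angle).
In Python, from bench import observe, snapshot, camera_info, close_job, spot_in, cut_out, mark_of gives the robot as it stands.
- The arm moves only by the shell command python3 -m handwheel 'ROWS' [FORCE]. ROWS is JSON, a list that holds one entry, the list of rows, each a list of 7 numbers: the finger opening in mm, from 0 to 95.1, then the shift along the tool's x, y, z in mm, then the turn, a rotation vector about the tool's x, y, z in degrees. In form: [[[claw, x, y, z, ax, ay, az], ...]]. A call has exactly 10 rows; each row is the pose to reach, as a shift and turn from the pose commanded when the call began, along the tool's axes at that moment; what a row does not reach only later rows make up. A row lasts 1/8 s, in which the tool goes at most 62.5 mm and 10.7 degrees, less where a joint would pass 70% of its speed; a pose out of reach is approached as far as the arm can. A call with a gripper value outside its range is refused whole. The fingers move at their own pace and stop on an object; FORCE is the grip in N (left out, the last holds). Time passes only in rows, so rows that repeat a pose let the fingers close, or fill a call up. It gives the time, the measured TCP pose, the force and the opening at its end, in the units of the state.
- observe(): the state, without advancing time (a new reading comes with each control period).
- snapshot(name): name is "side" or "top" or "wrist"; returns the picture (384x512x3 uint8, blue, green, red); there is no depth.
- camera_info(name): a dict with "mtx" (3x3 intrinsics, pixels), "view" (4x4, takes a point from world to camera coordinates); the wrist camera has in their place "hand_eye" (4x4, takes a point from camera to tool coordinates, whose origin is the TCP and whose axes are the flange's). Camera axes: x right, y down, z forward; pixel columns grow to the right and rows downward; lengths in m; the calibration is good to about 2 mm. The wrist camera is an equidistant fisheye: a pixel r from the principal point sees the ray r / f radians off the axis. A picture is of the moment at which its call begins: read the wrist's pose just before it. camera_info takes no time and is no camera call.
- close_job(): hands the job in, once; it reports no verdict.
Trained networks look in the newest picture that a camera, given by its name, has taken for a name from the list of things; names that differ only in an ending like _2 or _b are one class to them, and where a whole thing is asked for, a point or a joint stands for the part that bears it (a point fixed in the world has none). Each returns a list of dicts, best first, with "score" (0 to 1); they miss things now and then, are a little off and sometimes report something else, mostly with a low value. They report only what shows in the picture. A call takes as long as a camera call. They do not tell look-alikes from the thing itself.
- spot_in(query, camera): "location" ([column, row] in pixels, amid what is visible of it).
- cut_out(query, camera): "region" (384x512 bool, what is visible of it) and "location" ([column, row] in pixels, amid what is visible of it).
- mark_of(query, camera): "location" ([column, row] in pixels: a listed point, or the origin of a listed thing).
The state is a dict: "time_s": time; "joints": joint angles; "joint_vel": joint speeds; "effort": joint torques, N m; "position": TCP position; "ee_rot": TCP orientation; "force": force on the tool from outside, world axes, zero at the start; "ft_torque": the same for the moment, N m; "opening": finger opening in m.
Only numpy, scipy, OpenCV 4.12 (cv2) and the standard library are available. Lean on these libraries where they do the work, as an engineer would, in place of code of your own. Each camera call takes 0.05 s, during which the arm holds its last target.

### The job

Load the grey kit rack for the fitter who works across the cabinet from us: move the four things from the wooden store rack into it in reverse order, so that the leftmost thing goes into the rightmost bay, the second from the left into the second from the right, and so on, each the same way up as now, on the cross in the middle of its bay. Load the low things first so that nothing tall gets in the way, one after another: the toggle catch, then the tape measure, then the round tin, and the spray can last. Leave the jar beside the racks where it is.

Things in the scene. Friction and masses are not known exactly. Their poses are not given: they have to be found in the camera images.
- catch: loose toggle catch of bright zinc, lying flat: a plate 30 (x) x 62 (y) x 3 mm with a rolled loop on it, 24 mm wide between flat ends (along x), at y = +7 to +27 mm, 22 mm high. Origin: centre of the underside; y is its length, lying along the row within 9 degrees. Grip the loop (y = +17 mm) across its 24 mm width, closing along x, fingertips just above the plate. About 90 g.
- tape: yellow tape measure with black round middle, standing upright: 40 mm thick (x), 78 long (y), 62 high. Origin: under its middle, on the underside; y is its length, lying along the row within 9 degrees. Grip across the thickness, closing along x. About 220 g.
- tin: round tin with a paper label and a metal lid, 58 mm diameter, 72 mm high, upright. Origin: centre of its underside, z up; its yaw means nothing. About 180 g.
- spray: slim spray can with a dark green cap, 57 mm diameter to 174 mm height, then the cap (52 mm) up to 203 mm, upright. Origin: centre of its underside, z up; its yaw means nothing. Can be gripped round the can 150 to 160 mm up. About 235 g.
- pad_red: square red mat, 86 x 88 x 3 mm, fixed in a bay of the wooden store rack (shaped like kit_rack: bays 100 mm apart, ribs up to 20 mm high between). Origin: centre of its underside, 8 mm above the cabinet top; x points away from the robot, y left along the row. The toggle catch always starts on this mat, within 9 mm of its middle; the mat stays, so it shows where in the row it stood.
- pad_blue: square blue mat, 86 x 88 x 3 mm, fixed in a bay of the wooden store rack (shaped like kit_rack: bays 100 mm apart, ribs up to 20 mm high between). Origin: centre of its underside, 8 mm above the cabinet top; x points away from the robot, y left along the row. The tape measure always starts on this mat, within 9 mm of its middle; the mat stays, so it shows where in the row it stood.
- pad_yellow: square yellow mat, 86 x 88 x 3 mm, fixed in a bay of the wooden store rack (shaped like kit_rack: bays 100 mm apart, ribs up to 20 mm high between). Origin: centre of its underside, 8 mm above the cabinet top; x points away from the robot, y left along the row. The round tin always starts on this mat, within 9 mm of its middle; the mat stays, so it shows where in the row it stood.
- pad_green: square green mat, 86 x 88 x 3 mm, fixed in a bay of the wooden store rack (shaped like kit_rack: bays 100 mm apart, ribs up to 20 mm high between). Origin: centre of its underside, 8 mm above the cabinet top; x points away from the robot, y left along the row. The spray can always starts on this mat, within 9 mm of its middle; the mat stays, so it shows where in the row it stood.
- kit_rack: grey rack with orange ribs, fixed, behind or before the store rack. Board 96 (x) x 406 (y) x 8 mm; four bays centred (white cross) at y = +150, +50, -50, -150 mm, x = 0; their floor is 8 mm above the origin. Ribs 6 mm thick along x at y = 0, +-100 (12 mm high above the floor) and +-200 (20 mm). Open at front and back. Origin: centre of underside, at z = 0; x away from robot, y to its left.
- jar: loose bystander: clear jar with an orange-yellow lid, 78 mm diameter, 95 mm high, standing to the left of the racks. Origin: centre of its underside.
There are look-alikes about, which are no part of the job. Leave any red look-alike of the spray alone. What is shaped like the catch but pink is not meant.

How it is judged:
On the way, in this order (a step that is already met when the one before it is completed fails the run):
1. the toggle catch stands in its mirrored bay of the kit rack, let go (x of catch in the frame of kit_rack between -0.015 and 0.015 m and z of catch in the frame of kit_rack between 0.004 and 0.012 m and angle between catch's own z axis and vertical below 0.12 rad and contact force between the fingers and catch below 0.5 N and linear speed of catch below 0.02 m/s and ((y of catch in the frame of kit_rack between -0.165 and -0.135 m and y of each of pad_blue, pad_yellow, pad_green in the frame of pad_red below 0 m) or (y of catch in the frame of kit_rack between -0.065 and -0.035 m and y of pad_blue in the frame of pad_red above 0 m and y of each of pad_yellow, pad_green in the frame of pad_red below 0 m) or (y of catch in the frame of kit_rack between -0.065 and -0.035 m and y of each of pad_blue, pad_green in the frame of pad_red below 0 m and y of pad_yellow in the frame of pad_red above 0 m) or (y of catch in the frame of kit_rack between -0.065 and -0.035 m and y of each of pad_blue, pad_yellow in the frame of pad_red below 0 m and y of pad_green in the frame of pad_red above 0 m) or (y of catch in the frame of kit_rack between 0.035 and 0.065 m and y of each of pad_blue, pad_yellow in the frame of pad_red above 0 m and y of pad_green in the frame of pad_red below 0 m) or (y of catch in the frame of kit_rack between 0.035 and 0.065 m and y of each of pad_blue, pad_green in the frame of pad_red above 0 m and y of pad_yellow in the frame of pad_red below 0 m) or (y of catch in the frame of kit_rack between 0.035 and 0.065 m and y of pad_blue in the frame of pad_red below 0 m and y of each of pad_yellow, pad_green in the frame of pad_red above 0 m) or (y of catch in the frame of kit_rack between 0.135 and 0.165 m and y of each of pad_blue, pad_yellow, pad_green in the frame of pad_red above 0 m))), for 0.2 s.
2. the tape measure stands in its mirrored bay of the kit rack, let go (x of tape in the frame of kit_rack between -0.015 and 0.015 m and z of tape in the frame of kit_rack between 0.004 and 0.012 m and angle between tape's own z axis and vertical below 0.12 rad and contact force between the fingers and tape below 0.5 N and linear speed of tape below 0.02 m/s and ((y of tape in the frame of kit_rack between -0.165 and -0.135 m and y of each of pad_red, pad_yellow, pad_green in the frame of pad_blue below 0 m) or (y of tape in the frame of kit_rack between -0.065 and -0.035 m and y of pad_red in the frame of pad_blue above 0 m and y of each of pad_yellow, pad_green in the frame of pad_blue below 0 m) or (y of tape in the frame of kit_rack between -0.065 and -0.035 m and y of each of pad_red, pad_green in the frame of pad_blue below 0 m and y of pad_yellow in the frame of pad_blue above 0 m) or (y of tape in the frame of kit_rack between -0.065 and -0.035 m and y of each of pad_red, pad_yellow in the frame of pad_blue below 0 m and y of pad_green in the frame of pad_blue above 0 m) or (y of tape in the frame of kit_rack between 0.035 and 0.065 m and y of each of pad_red, pad_yellow in the frame of pad_blue above 0 m and y of pad_green in the frame of pad_blue below 0 m) or (y of tape in the frame of kit_rack between 0.035 and 0.065 m and y of each of pad_red, pad_green in the frame of pad_blue above 0 m and y of pad_yellow in the frame of pad_blue below 0 m) or (y of tape in the frame of kit_rack between 0.035 and 0.065 m and y of pad_red in the frame of pad_blue below 0 m and y of each of pad_yellow, pad_green in the frame of pad_blue above 0 m) or (y of tape in the frame of kit_rack between 0.135 and 0.165 m and y of each of pad_red, pad_yellow, pad_green in the frame of pad_blue above 0 m))), for 0.2 s.
3. the round tin stands in its mirrored bay of the kit rack, let go (x of tin in the frame of kit_rack between -0.015 and 0.015 m and z of tin in the frame of kit_rack between 0.004 and 0.012 m and angle between tin's own z axis and vertical below 0.12 rad and contact force between the fingers and tin below 0.5 N and linear speed of tin below 0.02 m/s and ((y of tin in the frame of kit_rack between -0.165 and -0.135 m and y of each of pad_red, pad_blue, pad_green in the frame of pad_yellow below 0 m) or (y of tin in the frame of kit_rack between -0.065 and -0.035 m and y of pad_red in the frame of pad_yellow above 0 m and y of each of pad_blue, pad_green in the frame of pad_yellow below 0 m) or (y of tin in the frame of kit_rack between -0.065 and -0.035 m and y of each of pad_red, pad_green in the frame of pad_yellow below 0 m and y of pad_blue in the frame of pad_yellow above 0 m) or (y of tin in the frame of kit_rack between -0.065 and -0.035 m and y of each of pad_red, pad_blue in the frame of pad_yellow below 0 m and y of pad_green in the frame of pad_yellow above 0 m) or (y of tin in the frame of kit_rack between 0.035 and 0.065 m and y of each of pad_red, pad_blue in the frame of pad_yellow above 0 m and y of pad_green in the frame of pad_yellow below 0 m) or (y of tin in the frame of kit_rack between 0.035 and 0.065 m and y of each of pad_red, pad_green in the frame of pad_yellow above 0 m and y of pad_blue in the frame of pad_yellow below 0 m) or (y of tin in the frame of kit_rack between 0.035 and 0.065 m and y of pad_red in the frame of pad_yellow below 0 m and y of each of pad_blue, pad_green in the frame of pad_yellow above 0 m) or (y of tin in the frame of kit_rack between 0.135 and 0.165 m and y of each of pad_red, pad_blue, pad_green in the frame of pad_yellow above 0 m))), for 0.2 s.
4. the spray can stands in its mirrored bay of the kit rack, let go (x of spray in the frame of kit_rack between -0.015 and 0.015 m and z of spray in the frame of kit_rack between 0.004 and 0.012 m and angle between spray's own z axis and vertical below 0.12 rad and contact force between the fingers and spray below 0.5 N and linear speed of spray below 0.02 m/s and ((y of spray in the frame of kit_rack between -0.165 and -0.135 m and y of each of pad_red, pad_blue, pad_yellow in the frame of pad_green below 0 m) or (y of spray in the frame of kit_rack between -0.065 and -0.035 m and y of pad_red in the frame of pad_green above 0 m and y of each of pad_blue, pad_yellow in the frame of pad_green below 0 m) or (y of spray in the frame of kit_rack between -0.065 and -0.035 m and y of each of pad_red, pad_yellow in the frame of pad_green below 0 m and y of pad_blue in the frame of pad_green above 0 m) or (y of spray in the frame of kit_rack between -0.065 and -0.035 m and y of each of pad_red, pad_blue in the frame of pad_green below 0 m and y of pad_yellow in the frame of pad_green above 0 m) or (y of spray in the frame of kit_rack between 0.035 and 0.065 m and y of each of pad_red, pad_blue in the frame of pad_green above 0 m and y of pad_yellow in the frame of pad_green below 0 m) or (y of spray in the frame of kit_rack between 0.035 and 0.065 m and y of each of pad_red, pad_yellow in the frame of pad_green above 0 m and y of pad_blue in the frame of pad_green below 0 m) or (y of spray in the frame of kit_rack between 0.035 and 0.065 m and y of pad_red in the frame of pad_green below 0 m and y of each of pad_blue, pad_yellow in the frame of pad_green above 0 m) or (y of spray in the frame of kit_rack between 0.135 and 0.165 m and y of each of pad_red, pad_blue, pad_yellow in the frame of pad_green above 0 m))), for 0.2 s.
At the end, for the whole second after the job is handed in: Each of the four things rests on the floor of the kit rack's bay that mirrors its starting place in the row (leftmost to rightmost and so on), its origin within 15 mm of the bay's centre along and across the rack, upright within 7 degrees, released and at rest (all of step 1 and all of step 2 and all of step 3 and all of step 4); the robot touches nothing.
It fails at once if the jar is moved by more than 20 mm (distance of jar from where it was at the start of the episode above 0.02 m).
It also fails if it takes over 120 s, if anything falls off the work surface, if the arm or the gripper's body presses on something with over 40 N, if the wrist force passes 120 N, or if a joint passes its speed limit or range.

## Working session

There is one attempt and no reset: what is moved stays moved. The work goes in short steps, Python scripts to look and compute and a shell command to move; the robot and the scene stay as the last step left them, time stands still between calls to the robot, and variables do not carry over. Pictures are saved under pics/ and viewed, and the job is handed in when it is done.

```bash
mkdir -p pics; ls; cat > h.py <<'E'
import numpy as np, cv2
from scipy.spatial.transform import Rotation as R
from bench import *
def px2w(cam,px,z):
    c=camera_info(cam);K=np.array(c['mtx']);V=np.array(c['view'])
    d=np.linalg.inv(K)@np.array([px[0],px[1],1.]);Rm=V[:3,:3];t=V[:3,3]
    o=-Rm.T@t;d=Rm.T@d;s=(z-o[2])/d[2];return o+s*d
def w2px(cam,p):
    c=camera_info(cam);K=np.array(c['mtx']);V=np.array(c['view'])
    q=K@(V[:3,:3]@np.array(p)+V[:3,3]);return q[:2]/q[2]
E
python3 - <<'E'
from h import *
o=observe();print({k:np.round(v,3) for k,v in o.items()})
for n in("side","top","wrist"):
    im=snapshot(n);cv2.imwrite(f"pics/{n}0.png",im)
    c=camera_info(n);print(n,{k:np.round(v,3).tolist() for k,v in c.items() if not isinstance(v,str)})
E
```

```text
pics
{'time_s': np.float64(0.0), 'joints': array([-1.24 ,  0.492,  1.559, -0.   ,  1.092, -0.106]), 'joint_vel': array([-0.001,  0.   , -0.001, -0.   ,  0.001, -0.   ]), 'effort': array([-1.0000e-03, -6.1265e+01, -2.5818e+01,  6.9000e-02,  4.8000e-02,
       -0.0000e+00]), 'position': array([ 0.264, -0.566,  0.214]), 'ee_rot': array([-3.066, -0.68 ,  0.   ]), 'force': array([ 0.265, -0.281, -0.563]), 'ft_torque': array([-0.019, -0.021, -0.013]), 'opening': np.float64(0.095)}
side {'mtx': [[361.686, 0.0, 248.82], [0.0, 361.686, 191.951], [0.0, 0.0, 1.0]], 'view': [[-0.993, -0.116, -0.017, 0.578], [-0.059, 0.622, -0.781, -0.021], [0.101, -0.774, -0.625, 1.037], [0.0, 0.0, 0.0, 1.0]]}
top {'mtx': [[401.765, 0.0, 262.399], [0.0, 401.765, 191.744], [0.0, 0.0, 1.0]], 'view': [[-0.003, -0.999, -0.043, 0.194], [-0.996, 0.007, -0.093, 0.554], [0.093, 0.042, -0.995, 0.889], [0.0, 0.0, 0.0, 1.0]]}
wrist {'mtx': [[297.319, 0.0, 252.886], [0.0, 297.319, 192.368], [0.0, 0.0, 1.0]], 'hand_eye': [[0.0, -0.962, -0.273, 0.077], [1.0, 0.0, 0.0, -0.0], [0.0, -0.273, 0.962, -0.17], [0.0, 0.0, 0.0, 1.0]]}
```

View pics/side0.png

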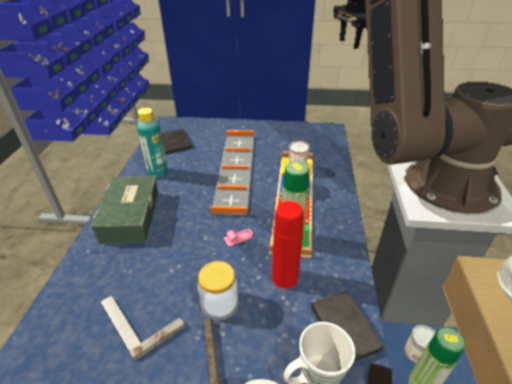

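View pics/top0.png

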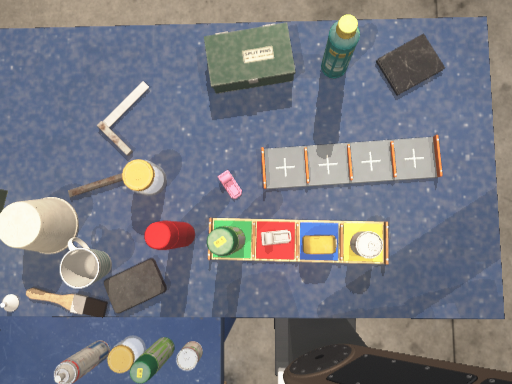

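View pics/wrist0.png

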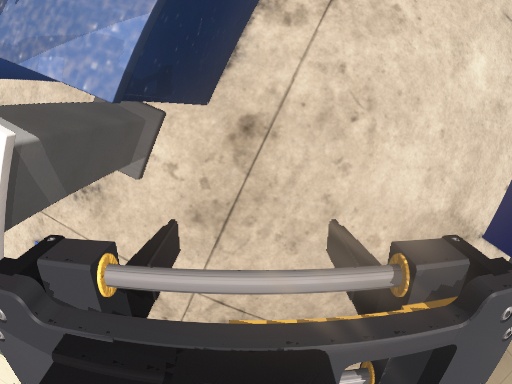

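The store rack in the top view, from left to right, holds spray (226,241), catch (276,238), tape (319,244) and tin (369,245). So the targets are spray at −150, catch at −50, tape at +50 and tin at +150. The look-alikes are the pink catch at (230,184) and the red can at (170,236); the jar is at (143,176).

```bash
cat > m.py <<'E'
from h import *
Z=dict(catch=.011,tape=.011,tin=.011,spray=.011,pad_red=.008,pad_blue=.008,pad_yellow=.008,pad_green=.008,kit_rack=0,jar=0)
for cam in("top","side"):
    snapshot(cam)
    for n,z in Z.items():
        for d in mark_of(n,cam)[:2]:
            print(cam,n,round(d['score'],2),np.round(d['location'],1),np.round(px2w(cam,d['location'],z)[:2],4))
E
python3 m.py
python3 - <<'E'
import cv2
im=cv2.imread('pics/top0.png');c=im[130:270,200:450];cv2.imwrite('pics/topcrop0.png',cv2.resize(c,None,fx=3.2,fy=3.2,interpolation=cv2.INTER_CUBIC))
E
```

```text
top catch 0.79 [230.9 187.2] [0.5678 0.2658]
top catch 0.78 [278. 238.] [0.4492 0.1563]
top tape 0.78 [321.3 241.6] [0.4407 0.0572]
top tin 0.7 [362.5 240.8] [ 0.4423 -0.0365]
top spray 0.81 [236.1 235.5] [0.4552 0.2533]
top spray 0.74 [184.2 234.3] [0.4583 0.3747]
top pad_red 0.71 [274.1 239.3] [0.4461 0.1654]
top pad_red 0.6 [319.5 238. ] [0.4489 0.0608]
top pad_blue 0.61 [319.5 243.2] [0.437 0.061]
top pad_yellow 0.72 [365.  237.2] [ 0.4504 -0.043 ]
top kit_rack 0.64 [345.5 162.9] [ 0.6244 -0.0038]
top jar 0.84 [152.9 179.2] [0.5897 0.455 ]
side catch 0.57 [242.4 234.7] [0.5666 0.2679]
side catch 0.27 [292.5 164.7] [ 0.4522 -0.0445]
side tin 0.84 [296.3 162.6] [ 0.4408 -0.057 ]
side spray 0.56 [292.1 233.9] [0.4466 0.2533]
side spray 0.55 [283.8 275.2] [0.4616 0.3803]
side pad_red 0.66 [293.6 210.1] [0.4446 0.1622]
side pad_blue 0.61 [296.7 184.4] [0.438 0.05 ]
side pad_yellow 0.4 [294.2 164.6] [ 0.447  -0.0499]
side pad_green 0.47 [291.  238.4] [0.4488 0.2658]
side kit_rack 0.68 [236.3 172.9] [ 0.6207 -0.001 ]
side jar 0.9 [219.7 303.8] [0.5891 0.4579]
```

View pics/topcrop0.png

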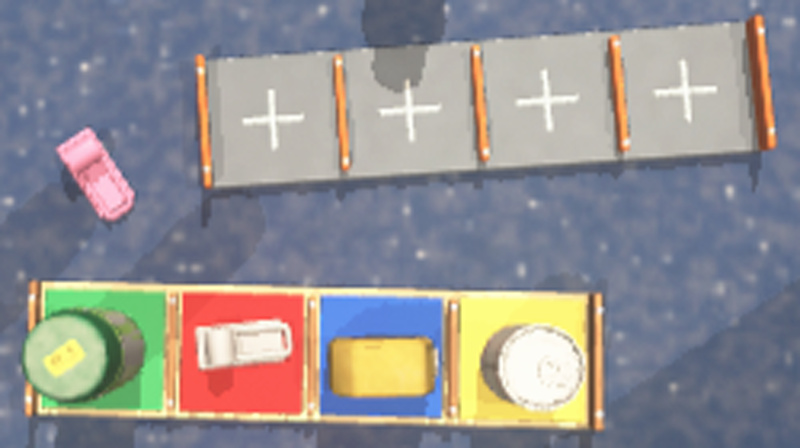

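```bash
cat >> h.py <<'E'
def pose():
    o=observe();return np.array(o['position']),R.from_rotvec(o['ee_rot'])
def head():
    p,r=pose();x=r.as_matrix()[:,0];return np.degrees(np.arctan2(x[1],x[0]))
def goal(p,h,base=None):
    "shift mm & turn deg in tool axes for TCP p, tool x heading h deg, tool down"
    p0,r0=pose() if base is None else base
    h=np.radians(h);c,s=np.cos(h),np.sin(h)
    r1=R.from_matrix(np.array([[c,s,0],[s,-c,0],[0,0,-1.]]))
    return np.round(r0.inv().apply(np.array(p)-p0)*1000,1),np.round(np.degrees((r0.inv()*r1).as_rotvec()),2)
def wr2w(px,z,P=None):
    p,r=pose() if P is None else P
    c=camera_info('wrist');K=np.array(c['mtx']);H=np.array(c['hand_eye'])
    u=(np.array(px)-K[:2,2])/K[0,0];th=np.hypot(*u)
    d=np.array([*(u/(th+1e-12)*np.sin(th)),np.cos(th)])
    M=r.as_matrix();o=p+M@H[:3,3];d=M@H[:3,:3]@d
    return o+d*(z-o[2])/d[2]
def w2wr(q,P=None):
    p,r=pose() if P is None else P
    c=camera_info('wrist');K=np.array(c['mtx']);H=np.array(c['hand_eye'])
    t=r.inv().apply(np.array(q)-p);v=H[:3,:3].T@(t-H[:3,3]);th=np.arctan2(np.hypot(v[0],v[1]),v[2])
    return K[:2,2]+K[0,0]*th*v[:2]/np.hypot(v[0],v[1])
E
python3 - <<'E'
from h import *
print(head(),goal((.5,-.3,.33),125))
cr=[(285.3,167.2),(328.1,164.4),(370.9,161.3),(414.1,158.1)]
for c in cr: print(px2w('top',c,.008))
E
```

```text
25.025790153294754 (array([ 326.1, -141.7, -115.3]), array([  0.  ,   0.  , -99.97]))
[0.61432794 0.13804121 0.008     ]
[0.61993919 0.03798131 0.008     ]
[ 0.62621394 -0.06131948  0.008     ]
[ 0.63266576 -0.16078748  0.008     ]
```

```bash
python3 -m handwheel '[[[95,55,-24,-20,0,0,-10],[95,110,-48,-40,0,0,-20],[95,165,-71,-60,0,0,-30],[95,220,-95,-80,0,0,-40],[95,275,-119,-100,0,0,-50],[95,326,-142,-115,0,0,-60],[95,326,-142,-115,0,0,-70],[95,326,-142,-115,0,0,-80],[95,326,-142,-115,0,0,-90],[95,326,-142,-115,0,0,-100]]]' 20
python3 - <<'E'
from h import *
print(head(),observe()['joints'],goal((.46,.1,.33),225))
E
```

```text
time_s: 2.5
position: [0.4998, -0.2996, 0.3297]
ee_rot: [1.442, 2.791, -0.0]
force: [0.6, -0.3, 0.0]
opening: 0.0955
125.36777106920755 [-6.53403934e-01  3.36074879e-01  1.49942012e+00 -6.37500471e-05
  1.30599277e+00 -1.27067130e+00] (array([348.9, 198.9,  -0.4]), array([-1.000e-02,  0.000e+00, -9.963e+01]))
```

```bash
python3 - <<'E'
from h import *
print(goal((.47,.05,.33),94))
E
```

```text
(array([302.3, 178.1,  -0.4]), array([0.000e+00, 1.000e-02, 3.137e+01]))
```

```bash
python3 -m handwheel '[[[95,50,30,0,0,0,5],[95,101,59,0,0,0,10],[95,151,89,0,0,0,16],[95,201,119,0,0,0,21],[95,252,148,0,0,0,26],[95,302,178,0,0,0,31],[95,302,178,0,0,0,31],[95,302,178,0,0,0,31],[95,302,178,0,0,0,31],[95,302,178,0,0,0,31]]]'
python3 - <<'E'
from h import *
print(head(),observe()['joints'],observe()['position'])
for n in("side","top","wrist"):
    im=snapshot(n);cv2.imwrite(f"pics/{n}1.png",im)
im=cv2.imread('pics/side1.png')[0:200,170:420];cv2.imwrite('pics/side1c.png',cv2.resize(im,None,fx=3,fy=3,interpolation=cv2.INTER_CUBIC))
E
```

```text
time_s: 3.75
position: [0.4723, 0.0487, 0.3295]
ee_rot: [2.144, 2.296, -0.0]
force: [-0.9, -0.3, 0.3]
opening: 0.0947
93.93683304298402 [-3.63854674e-02  1.63570663e-01  1.73804620e+00 -1.44202775e-04
  1.24007705e+00 -1.05049326e-01] [0.47232726 0.04871311 0.32953783]
```

View pics/side1c.png

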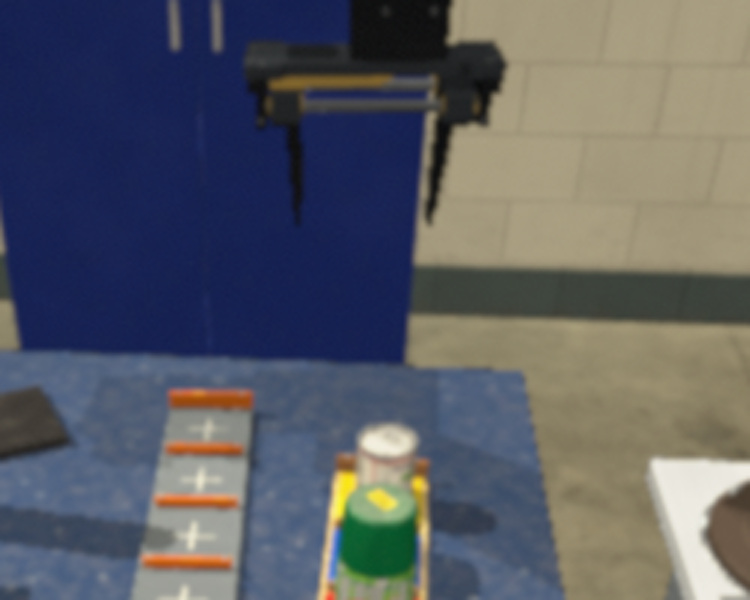

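View pics/wrist1.png

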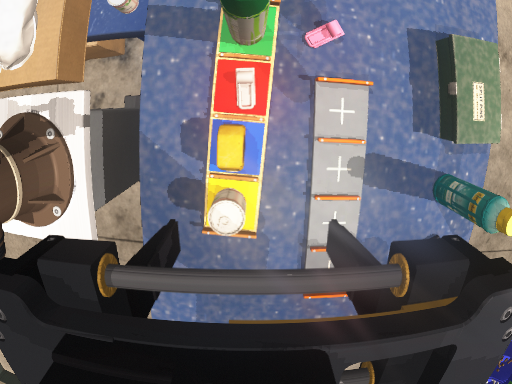

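View pics/top1.png

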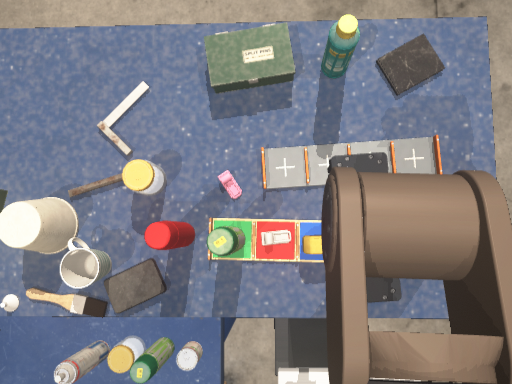

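```bash
python3 - <<'E'
from h import *
p,r=pose()
for t in [(0,0,0),(0,0,-.078),(.0375,.09,-.078),(.0375,0,-.125),(0,0,-.17),(.077,0,-.17),(.0375,0,-.2)]:
    q=w2px('side',p+r.apply(t)); print(t,np.round((q-[170,0])*3))
E
python3 - <<'E'
import cv2
im=cv2.imread('pics/wrist1.png')[200:384,80:440];cv2.imwrite('pics/w1c.png',cv2.resize(im,None,fx=2.2,fy=2.2))
E
```

```text
(0, 0, 0) [363. 221.]
(0, 0, -0.078) [369. 115.]
(0.0375, 0.09, -0.078) [244. 132.]
(0.0375, 0, -0.125) [376.  59.]
(0, 0, -0.17) [377. -27.]
(0.077, 0, -0.17) [384.  -3.]
(0.0375, 0, -0.2) [383. -69.]
```

View pics/w1c.png

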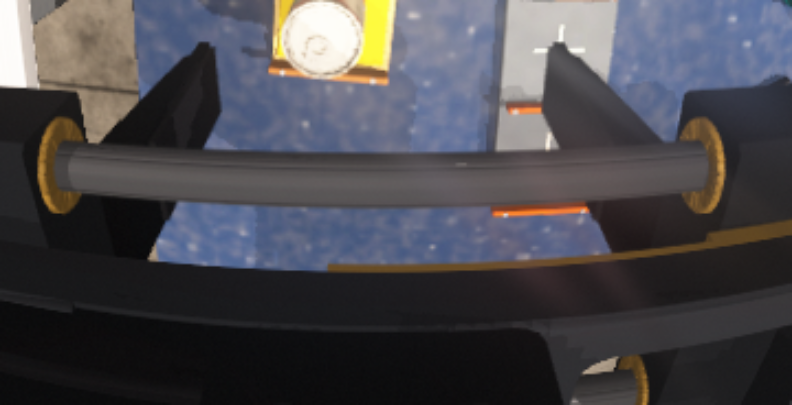

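```bash
python3 -m handwheel '[[[95,0,0,30,0,0,0],[95,0,0,60,0,0,0],[95,0,0,90,0,0,0],[95,0,0,120,0,0,0],[95,0,0,150,0,0,0],[95,0,0,150,0,0,0],[95,0,0,150,0,0,0],[95,0,0,150,0,0,0],[95,0,0,150,0,0,0],[95,0,0,150,0,0,0]]]'
python3 - <<'E'
from h import *
p,r=P=pose();print(p)
im=snapshot('side');im=im[0:200,170:420];cv2.imwrite('pics/side2c.png',cv2.resize(im,None,fx=3,fy=3,interpolation=cv2.INTER_CUBIC))
cv2.imwrite('pics/wrist2.png',snapshot('wrist'))
for t in [(0,0,0),(.0375,0,-.125),(.077,0,-.17)]:
    q=w2px('side',p+r.apply(t)); print(t,np.round((q-[170,0])*3))
for n,z in dict(catch=.011,tape=.011,tin=.011,spray=.011,pad_red=.008,kit_rack=0).items():
    for d in mark_of(n,'wrist')[:2]:
        print(n,round(d['score'],2),np.round(d['location'],1),np.round(wr2w(d['location'],z,P)[:2],4))
E
```

```text
time_s: 5.15
position: [0.4723, 0.0497, 0.18]
ee_rot: [2.142, 2.298, 0.001]
force: [-1.6, 0.0, -0.6]
opening: 0.0951
[0.47228012 0.04972424 0.18001004]
(0, 0, 0) [353. 392.]
(0.0375, 0, -0.125) [363. 271.]
(0.077, 0, -0.17) [370. 233.]
catch 0.81 [348.3   8.2] [0.57   0.2634]
catch 0.64 [239.6  77.3] [0.4498 0.1635]
tape 0.71 [222.5 162.3] [0.4364 0.0647]
tape 0.45 [365.8 227.2] [ 0.6237 -0.0057]
tin 0.72 [221.  247.5] [ 0.4388 -0.0445]
spray 0.67 [366.1 225.9] [ 0.6237 -0.0038]
pad_red 0.64 [238.2  78.6] [0.4482 0.1622]
kit_rack 0.67 [363.3 225.8] [ 0.6247 -0.0081]
```

View pics/side2c.png

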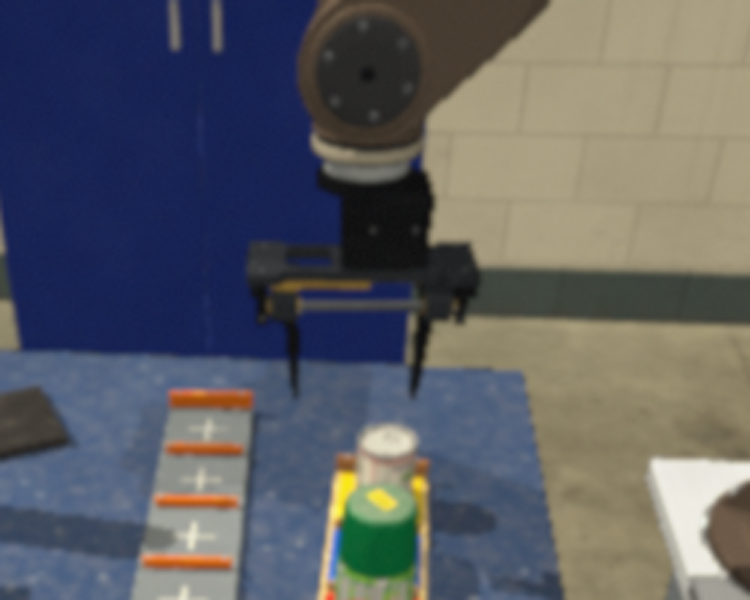

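View pics/wrist2.png

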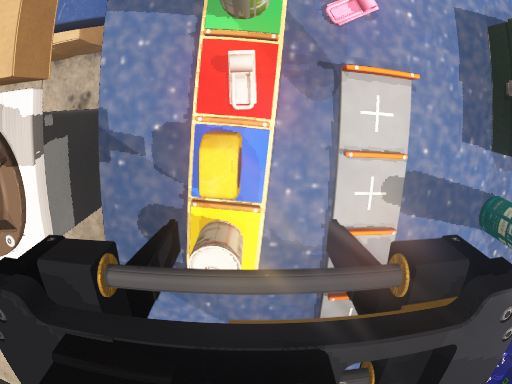

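The side crop shows nothing sticking out of the gripper at the camera mount. In wrist2 the catch has its loop toward the spray (loop at about (242,62), plate end at (243,106)).

```bash
python3 - <<'E'
from h import *
P=pose();im=snapshot('wrist')
for n in ['catch','spray']:
  for d in cut_out(n,'wrist')[:2]:
    m=d['region'];print(n,d['score'],d['location'],m.sum())
    if n=='catch' and d['location'][0]<300:
        ys,xs=np.nonzero(m);W=np.array([wr2w((x,y),.014,P)[:2] for x,y in zip(xs,ys)])
        print(cv2.minAreaRect((W*1000).astype(np.float32)),W.min(0),W.max(0))
c=im[30:130,180:300];cv2.imwrite('pics/w2c.png',cv2.resize(c,None,fx=6,fy=6,interpolation=cv2.INTER_CUBIC))
E
```

```text
catch 0.82 [349.1, 10.8] 906
catch 0.7 [242.2, 75.5] 1515
((452.5242614746094, 161.8825225830078), (30.412044525146484, 67.12336730957031), 5.500246524810791) [0.43482711 0.12823577] [0.46851584 0.19558077]
spray 0.84 [245.3, 4.5] 744
```

View pics/w2c.png

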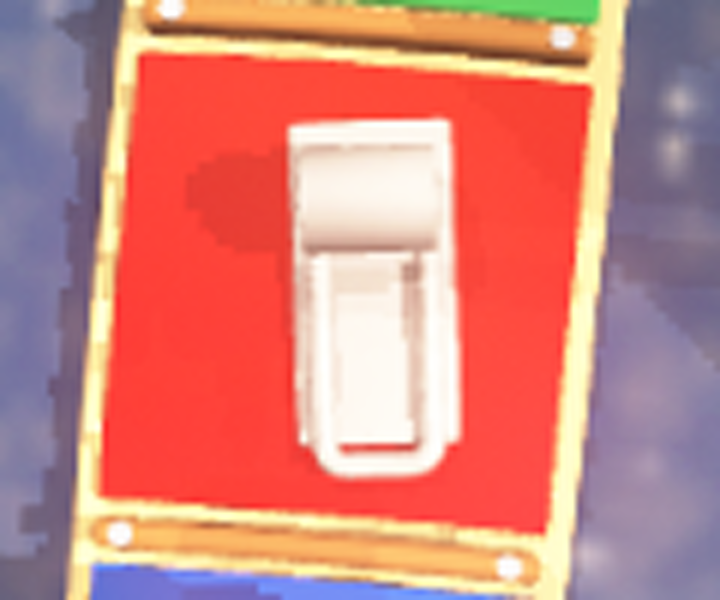

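```bash
python3 - <<'E'
from h import *
f=lambda u,v,z:wr2w((180+(u+.5)/6-.5,30+(v+.5)/6-.5),z)[:2]
C=[f(289,125,.0135),f(451,119,.0135),f(303,445,.0135),f(458,440,.0135)]
for c in C: print(np.round(c,4))
C=np.array(C);print(C.mean(0),np.linalg.norm(C[0]-C[2]),np.linalg.norm(C[0]-C[1]))
e=(C[0]+C[1]-C[2]-C[3])/2;print('yaw',np.degrees(np.arctan2(-e[0],e[1])))
w=C[1]+C[3]-C[0]-C[2];print(np.degrees(np.arctan2(w[1],w[0])))
print('red pad', [np.round(f(*q,.011),4) for q in [(139,52),(594,86),(98,496),(548,534)]])
p,r=pose()
import itertools
# crosses in wrist2
for c in [(377,113),(372,193)]: print('cross',wr2w(c,.008))
E
```

```text
[0.4343 0.1936]
[0.4642 0.1965]
[0.4411 0.1326]
[0.4698 0.1354]
[0.45237012 0.16449242] 0.061379398738359126 0.03002066358593617
yaw 5.830479585756977
5.569461981905037
red pad [array([0.4045, 0.2078]), array([0.4904, 0.2059]), array([0.4025, 0.1211]), array([0.488 , 0.1189])]
cross [0.61587453 0.13981387 0.008     ]
cross [0.62416404 0.03998582 0.008     ]
```

```bash
cat >> h.py <<'E'
def goalt(p,h,t=0):
    "as goal, tool top leaning by t deg opposite to tool x"
    p0,r0=pose()
    h=np.radians(h);c,s=np.cos(h),np.sin(h)
    r1=R.from_matrix(np.array([[c,s,0],[s,-c,0],[0,0,-1.]]))*R.from_rotvec([0,np.radians(t),0])
    return np.round(r0.inv().apply(np.array(p)-p0)*1000,1),np.round(np.degrees((r0.inv()*r1).as_rotvec()),2)
E
python3 - <<'E'
from h import *
print(goalt((.4505,.1785,.18),95.8,5))
print(goalt((.4505,.1785,.12),95.8,5))
E
```

```text
(array([130. , -12.6,  -0.4]), array([ 0.08,  5.01, -1.77]))
(array([130. , -12.6,  59.6]), array([ 0.08,  5.01, -1.77]))
```

```bash
python3 -m handwheel '[[[95,30,-3,0,0,1,0],[95,60,-6,0,0,2,-1],[95,90,-9,0,0,4,-1.5],[95,120,-12,0,0,5,-1.8],[95,130,-12.6,0,0,5,-1.8],[95,130,-12.6,0,0,5,-1.8],[95,130,-12.6,15,0,5,-1.8],[95,130,-12.6,40,0,5,-1.8],[95,130,-12.6,60,0,5,-1.8],[95,130,-12.6,60,0,5,-1.8]]]'
python3 - <<'E'
from h import *
P=pose();im=snapshot('wrist');cv2.imwrite('pics/wrist3.png',im)
cv2.imwrite('pics/side3.png',snapshot('side'))
print(P[0],goalt((.4505,.1785,.0165),95.8,5))
for q in [(.4505,.1785,.033),(.4524,.1645,.014)]:print(w2wr(q,P))
E
```

```text
time_s: 6.95
position: [0.4502, 0.1776, 0.1187]
ee_rot: [-2.062, -2.281, -0.088]
force: [0.3, 0.0, 0.5]
opening: 0.0954
[0.45017443 0.17760705 0.11869404] (array([ -8.5,  -0.5, 103.2]), array([ 0.09,  0.01, -0.  ]))
[253.22644394 204.74761242]
[253.67553583 214.30971076]
```

View pics/wrist3.png

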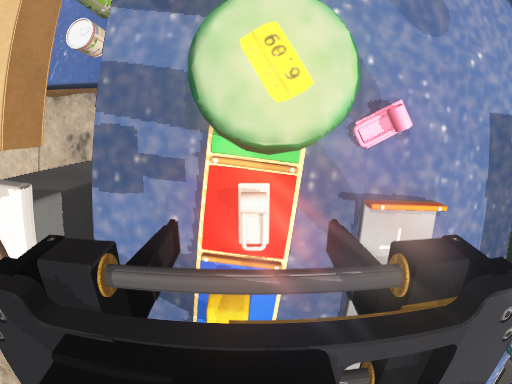

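View pics/side3.png

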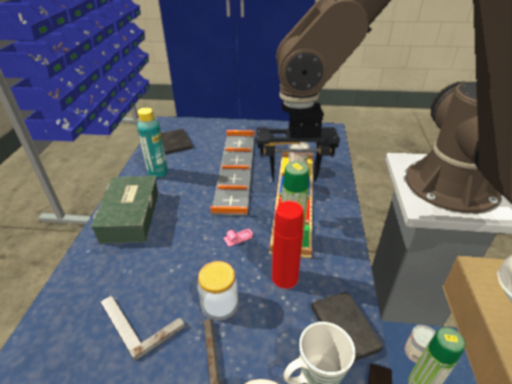

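```bash
python3 - <<'E'
from h import *
print(wr2w((274,72),.214),wr2w((274,152),.214))
E
python3 -m handwheel '[[[95,-1,0,12,0,0,0],[95,-2,0,24,0,0,0],[95,-3,0,36,0,0,0],[95,-4,0,48,0,0,0],[95,-5,0,60,0,0,0],[95,-6,0,72,0,0,0],[95,-6.5,0,78,0,0,0],[95,-6.5,0,78,0,0,0],[95,-6.5,0,78,0,0,0],[95,-6.5,0,78,0,0,0]]]'
python3 - <<'E'
from h import *
P=pose();im=snapshot('wrist');cv2.imwrite('pics/wrist4.png',im)
print(P[0],observe()['force'],goalt((.4505,.1785,.0165),95.8,5))
E
```

```text
[0.44820099 0.25892555 0.214     ] [0.45048183 0.23667326 0.214     ]
time_s: 8.3
position: [0.4507, 0.1789, 0.0417]
ee_rot: [-2.062, -2.283, -0.092]
force: [-0.0, 0.2, -0.8]
opening: 0.0951
[0.45071928 0.17886697 0.04167842] [ 0.59674945 -0.09460709  1.01084298] (array([-2.5, -0.3, 25. ]), array([0.12, 0.  , 0.04]))
```

View pics/wrist4.png

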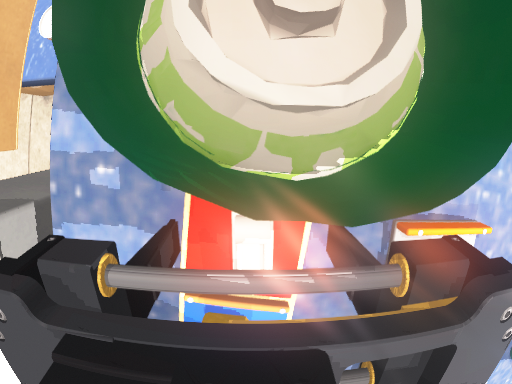

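The wrist camera is now looking from inside the spray's cap with no contact force, so the camera has no body. The catch, at column 253, sits centred between the fingers.

```bash
python3 -m handwheel '[[[95,-1,0,8,0,0,0],[95,-2,0,16,0,0,0],[95,-2.5,0,22,0,0,0],[95,-2.5,0,25,0,0,0],[95,-2.5,0,25,0,0,0],[20,-2.5,0,25,0,0,0],[20,-2.5,0,25,0,0,0],[20,-2.5,0,25,0,0,0],[20,-2.5,0,25,0,0,0],[20,-2.5,0,25,0,0,0]]]' 20
python3 -m handwheel '[[[20,0,0,0,0,0,0],[20,0,0,0,0,0,0],[20,0,0,0,0,0,0],[20,0,0,0,0,0,0],[20,0,0,-4,0,0,0],[20,0,0,-8,0,0,0],[20,0,0,-12,0,0,0],[20,0,0,-16,0,0,0],[20,0,0,-20,0,0,0],[20,0,0,-20,0,0,0]]]' 25
python3 - <<'E'
from h import *
P=pose();im=snapshot('wrist');cv2.imwrite('pics/wrist5.png',im)
print(P[0],observe()['force'],observe()['opening'])
E
```

```text
time_s: 9.6
position: [0.4506, 0.1785, 0.0162]
ee_rot: [-2.062, -2.283, -0.092]
force: [0.4, 0.5, 0.0]
opening: 0.0501
time_s: 10.85
position: [0.4509, 0.1768, 0.0364]
ee_rot: [-2.062, -2.283, -0.092]
force: [0.6, -0.3, -0.0]
opening: 0.0238
[0.45092445 0.17678393 0.03644966] [-0.211759   -0.69598506 -0.45846869] 0.02381665009237369
```

View pics/wrist5.png

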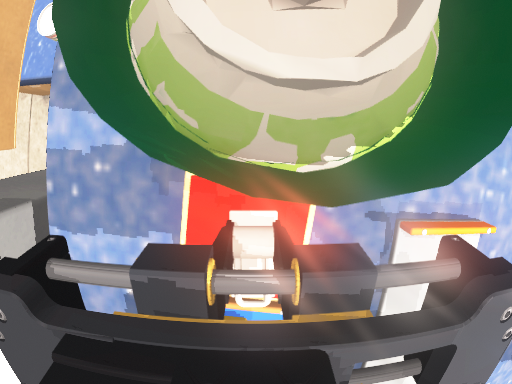

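The catch is held at 23.8 mm opening and is off the mat.

```bash
python3 - <<'E'
from h import *
print(goalt((.4509,.1768,.20),95.8,5))
print(goalt((.4509+.03,.1768-.04,.20),95.8,5))
E
```

```text
(array([  14.3,    0.3, -163.1]), array([0.1 , 0.  , 0.03]))
(array([ -28.4,   26.1, -166.8]), array([0.1 , 0.  , 0.03]))
```

```bash
python3 -m handwheel '[[[20,0.9,0,-10,0,0,0],[20,2.6,0,-30,0,0,0],[20,4.4,0,-50,0,0,0],[20,6.6,0,-75,0,0,0],[20,8.8,0,-100,0,0,0],[20,11,0,-125,0,0,0],[20,13.2,0,-150,0,0,0],[20,14.3,0,-163,0,0,0],[20,0,10,-164,0,0,0],[20,-28,26,-167,0,0,0]]]'
python3 - <<'E'
from h import *
print(pose()[0],observe()['opening'],goalt((.6265,-.045,.15),94,5))
E
```

```text
time_s: 12.15
position: [0.481, 0.1365, 0.1994]
ee_rot: [-2.06, -2.284, -0.09]
force: [-0.2, -0.2, -1.0]
opening: 0.0237
[0.48103114 0.13651636 0.1994407 ] 0.023703665478822473 (array([-199.1,  126. ,   32.3]), array([-0.13,  0.01,  1.91]))
```

```bash
python3 -m handwheel '[[[20,-20,13,2,0,0,0],[20,-50,32,6,0,0,0.5],[20,-80,50,12,0,0,1],[20,-110,70,18,0,0,1.5],[20,-140,88,24,0,0,1.9],[20,-170,108,28,0,0,1.9],[20,-190,120,32,0,0,1.9],[20,-199,126,32,0,0,1.9],[20,-199,126,32,0,0,1.9],[20,-199,126,32,0,0,1.9]]]'
python3 - <<'E'
from h import *
P=pose();im=snapshot('wrist');cv2.imwrite('pics/wrist6.png',im);t=snapshot('top');cv2.imwrite('pics/top6.png',t)
print(P[0],head())
for d in cut_out('catch','wrist')[:3]: print(d['score'],d['location'],d['region'].sum())
E
```

```text
time_s: 13.4
position: [0.6255, -0.0437, 0.1513]
ee_rot: [-2.098, -2.249, -0.09]
force: [-0.6, 0.3, -0.6]
opening: 0.0238
[ 0.62552407 -0.04373543  0.15133307] 93.97919654638001
0.58 [251.7, 240.5] 2823
0.29 [116.9, 169.0] 2262
```

View pics/wrist6.png

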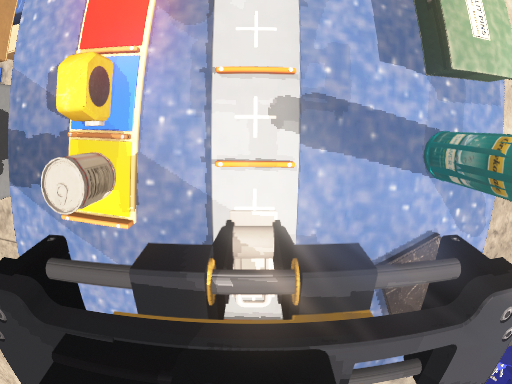

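```bash
python3 - <<'E'
from h import *
im=cv2.imread('pics/wrist6.png');c=im[0:240,190:330];cv2.imwrite('pics/w6c.png',cv2.resize(c,None,fx=2.5,fy=2.5,interpolation=cv2.INTER_CUBIC))
for c in [(256,28),(256,116),(261,207)]: print(np.round(wr2w(c,.008),4))
for c in [(218,69),(293,70),(218,163),(292,164)]: print(np.round(wr2w(c,.02),4))
E
```

```text
[0.6164 0.1398 0.008 ]
[0.6233 0.0402 0.008 ]
[ 0.6359 -0.0584  0.008 ]
[0.5805 0.0869 0.02  ]
[0.6581 0.0914 0.02  ]
[ 0.5872 -0.0118  0.02  ]
[ 0.6642 -0.0074  0.02  ]
```

View pics/w6c.png

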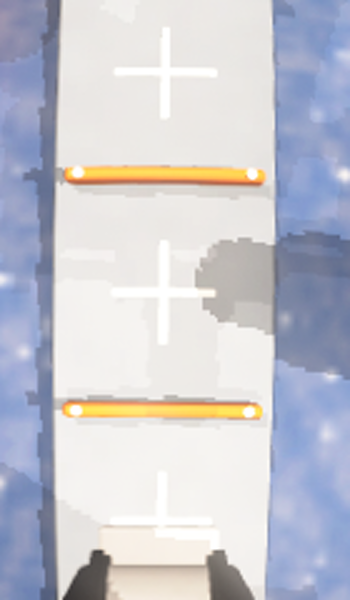

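```bash
python3 - <<'E'
from h import *
print(wr2w((255.2,208.4),.008)); P=pose()
for v in (525,565): print(wr2w((190+160/2.5,v/2.5),.149)-P[0])
print(goalt((.627,-.0455,.05),93.7,5)); print(goalt((.627,-.0455,.0142),93.7,5))
E
```

```text
[ 0.62960681 -0.06047075  0.008     ]
[-0.0004811   0.01727751 -0.00249227]
[ 0.00025326  0.00692321 -0.00249227]
(array([-10.7,   1.2, 100.9]), array([-0.09,  0.01,  0.28]))
(array([-13.8,   1.3, 136.6]), array([-0.09,  0.01,  0.28]))
```

```bash
python3 -m handwheel '[[[20,-1.5,0,10,0,0,0],[20,-4,1,30,0,0,0],[20,-6,1,50,0,0,0],[20,-8,1,70,0,0,0],[20,-10,1.2,90,0,0,0],[20,-12,1.2,105,0,0,0],[20,-13,1.2,118,0,0,0],[20,-13.5,1.2,122,0,0,0],[20,-13.5,1.2,122,0,0,0],[20,-13.5,1.2,122,0,0,0]]]'
python3 - <<'E'
from h import *
P=pose();print(P[0],goalt((.627,-.0465,.0140),93.7,5),observe()['force'])
E
```

```text
time_s: 14.8
position: [0.6275, -0.0473, 0.0289]
ee_rot: [-2.099, -2.249, -0.091]
force: [-0.3, 0.4, -0.4]
opening: 0.0238
[ 0.62747314 -0.04727291  0.02894467] (array([-0.5, -0.4, 15. ]), array([-0.05,  0.02,  0.23])) [-0.31609535  0.41835084 -0.3611441 ]
```

```bash
python3 -m handwheel '[[[20,0,0,5,0,0,0],[20,0,0,10,0,0,0],[20,0,0,13,0,0,0],[20,0,0,14.5,0,0,0],[20,0,0,15,0,0,0],[20,0,0,15,0,0,0],[30,0,0,15,0,0,0],[40,0,0,15,0,0,0],[60,0,0,15,0,0,0],[80,0,0,15,0,0,0]]]'
python3 -m handwheel '[[[90,0,0,0,0,0,0],[95,0,0,0,0,0,0],[95,0,0,-5,0,0,0],[95,1,0,-15,0,0,0],[95,3,0,-35,0,0,0],[95,6,0,-65,0,0,0],[95,9,0,-105,0,0,0],[95,12,0,-140,0,0,0],[95,12,0,-140,0,0,0],[95,12,0,-140,0,0,0]]]'
python3 - <<'E'
from h import *
P=pose();print(P[0],observe()['force']);im=snapshot('wrist');cv2.imwrite('pics/wrist7.png',im)
for n in ('catch','tape'):
  for d in mark_of(n,'wrist')[:2]: print(n,d['score'],d['location'],wr2w(d['location'],.008 if n=='catch' else .011,P))
E
```

```text
time_s: 16.05
position: [0.6271, -0.0459, 0.0134]
ee_rot: [-2.099, -2.248, -0.09]
force: [-0.8, 0.4, -0.5]
opening: 0.0546
time_s: 17.3
position: [0.627, -0.0461, 0.1543]
ee_rot: [-2.099, -2.248, -0.09]
force: [-0.4, 0.6, -0.8]
opening: 0.0953
[ 0.62700486 -0.04606674  0.1543303 ] [-0.35331386  0.59164604 -0.82386704]
catch 0.73 [252.7, 207.6] [ 0.62806289 -0.06278462  0.008     ]
tape 0.68 [100.4, 94.3] [0.44143895 0.05912911 0.011     ]
```

View pics/wrist7.png

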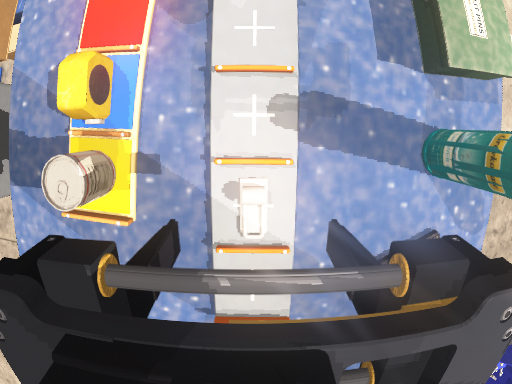

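The catch is centred in the −50 bay, clear of both ribs (253,208). Next is the tape.

```bash
python3 - <<'E'
from h import *
print(goalt((.445,.0,.18),94,0))
E
```

```text
(array([  60.5, -178.4,  -21.1]), array([-0.17, -5.02, -0.08]))
```

```bash
python3 -m handwheel '[[[95,10,-30,-10,0,-1,0],[95,20,-70,-20,0,-2,0],[95,35,-110,-21,0,-3,0],[95,50,-150,-21,0,-4,0],[95,60,-178,-21,0,-5,0],[95,60,-178,-21,0,-5,0],[95,60,-178,-21,0,-5,0],[95,60,-178,-21,0,-5,0],[95,60,-178,-21,0,-5,0],[95,60,-178,-21,0,-5,0]]]'
python3 - <<'E'
from h import *
P=pose();print(P[0]);im=snapshot('wrist');cv2.imwrite('pics/wrist8.png',im)
for n in ('tape','pad_blue'):
  for d in mark_of(n,'wrist')[:2]: print(n,d['score'],d['location'],wr2w(d['location'],.011,P))
for d in cut_out('tape','wrist')[:1]:
    ys,xs=np.nonzero(d['region']);print(d['location'],xs.min(),xs.max(),ys.min(),ys.max())
c=im[60:240,170:350];cv2.imwrite('pics/w8c.png',cv2.resize(c,None,fx=3.3,fy=3.3,interpolation=cv2.INTER_CUBIC))
E
```

```text
time_s: 18.7
position: [0.4459, -0.0007, 0.1802]
ee_rot: [-2.143, -2.295, 0.002]
force: [-0.6, -0.0, 0.2]
opening: 0.0951
[ 0.4459478  -0.00065986  0.18015632]
tape 0.57 [248.1, 119.6] [0.43600101 0.06547591 0.011     ]
[248.6, 120.2] 228 269 85 157
```

View pics/w8c.png

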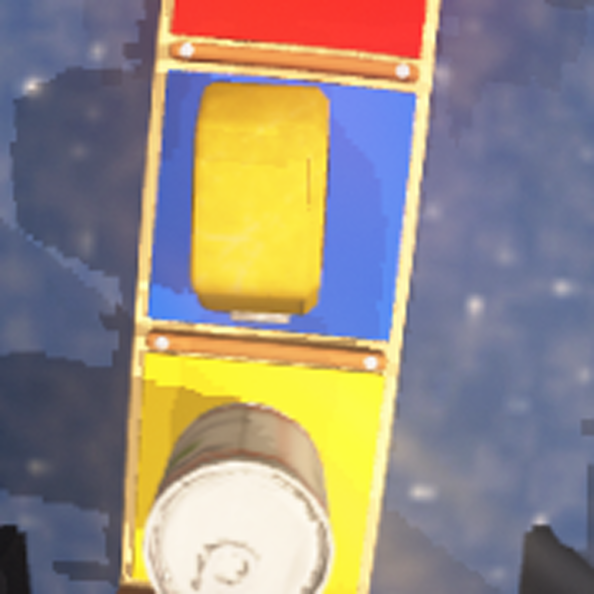

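```bash
python3 - <<'E'
from h import *
f=lambda u,v,z:wr2w((170+u/3.3,60+v/3.3),z)
L=[f(203,90,.068),f(194,285,.068)];Rr=[f(329,95,.068),f(319,290,.068)]
for q in L+Rr: print(np.round(q,4))
print(np.round([f(265,83,.069),f(255,312,.05),f(255,318,.014)],4))
e=(L[0]-L[1]+Rr[0]-Rr[1]);print(np.degrees(np.arctan2(-e[0],e[1])),np.mean(L+Rr,axis=0))
E
```

```text
[0.4191 0.0973 0.068 ]
[0.42   0.0408 0.068 ]
[0.4548 0.0982 0.068 ]
[0.4561 0.0418 0.068 ]
[[0.4365 0.1003 0.069 ]
 [0.438  0.0313 0.05  ]
 [0.4378 0.0237 0.014 ]]
1.1114749496364957 [0.4375031  0.06953641 0.068     ]
```

```bash
python3 - <<'E'
from h import *
print(goalt((.4375,.0645,.18),91.1,0));print(goalt((.4375,.0645,.033),91.1,0))
E
```

```text
(array([65.5, -3.8,  0.3]), array([-0.08,  0.01,  2.83]))
(array([ 65.5,  -3.6, 147.3]), array([-0.08,  0.01,  2.83]))
```

```bash
python3 -m handwheel '[[[95,30,-2,0,0,0,1.5],[95,60,-3.7,0,0,0,2.8],[95,65.5,-3.7,10,0,0,2.8],[95,65.5,-3.7,35,0,0,2.8],[95,65.5,-3.7,60,0,0,2.8],[95,65.5,-3.7,85,0,0,2.8],[95,65.5,-3.7,110,0,0,2.8],[95,65.5,-3.7,130,0,0,2.8],[95,65.5,-3.7,130,0,0,2.8],[95,65.5,-3.7,130,0,0,2.8]]]'
python3 - <<'E'
from h import *
P=pose();print(P[0],observe()['force']);im=snapshot('wrist');cv2.imwrite('pics/wrist9.png',im)
E
```

```text
time_s: 20.15
position: [0.4376, 0.0642, 0.0506]
ee_rot: [-2.199, -2.243, 0.002]
force: [-0.7, 0.2, 0.9]
opening: 0.0951
[0.43761636 0.06424715 0.05063769] [-0.68094255  0.17406232  0.88480219]
```

View pics/wrist9.png

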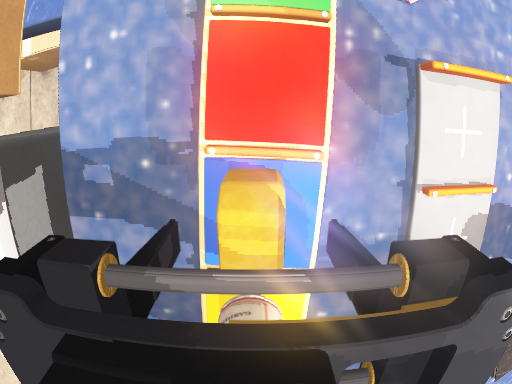

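The tape sits centred between the fingers (columns 218 to 286).

```bash
python3 -m handwheel '[[[95,0,0,9,0,0,0],[95,0,0,17,0,0,0],[95,0,0,17,0,0,0],[60,0,0,17,0,0,0],[35,0,0,17,0,0,0],[35,0,0,17,0,0,0],[35,0,0,17,0,0,0],[35,0,0,17,0,0,0],[35,0,0,17,0,0,0],[35,0,0,17,0,0,0]]]' 25
python3 -m handwheel '[[[35,0,0,0,0,0,0],[35,0,0,-4,0,0,0],[35,0,0,-10,0,0,0],[35,0,0,-25,0,0,0],[35,0,0,-45,0,0,0],[35,0,0,-70,0,0,0],[35,0,0,-95,0,0,0],[35,0,0,-110,0,0,0],[35,0,0,-115,0,0,0],[35,0,0,-115,0,0,0]]]'
python3 - <<'E'
from h import *
P=pose();print(P[0],observe()['force'],head())
print(goalt((.6215,.0388,.15),93.7,0))
E
```

```text
time_s: 21.45
position: [0.4375, 0.0645, 0.0334]
ee_rot: [-2.199, -2.243, 0.002]
force: [-1.0, -0.3, 1.6]
opening: 0.0385
time_s: 22.7
position: [0.4374, 0.0646, 0.1484]
ee_rot: [-2.199, -2.243, 0.002]
force: [0.8, 0.1, -2.0]
opening: 0.0386
[0.43742824 0.06456914 0.14836253] [ 0.83252205  0.13023007 -2.02103609] 91.13283200002253
(array([-29.4, 183.5,  -1.9]), array([-0.07,  0.01, -2.57]))
```

```bash
python3 -m handwheel '[[[35,-2,12,0,0,0,0],[35,-6,38,-1,0,0,-0.5],[35,-11,68,-2,0,0,-1],[35,-16,98,-2,0,0,-1.5],[35,-21,128,-2,0,0,-2],[35,-26,155,-2,0,0,-2.5],[35,-29,175,-2,0,0,-2.5],[35,-29,183.5,-2,0,0,-2.5],[35,-29,183.5,-2,0,0,-2.5],[35,-29,183.5,-2,0,0,-2.5]]]'
python3 - <<'E'
from h import *
P=pose();print(P[0],observe()['force'],head());im=snapshot('wrist');cv2.imwrite('pics/wrist10.png',im)
cv2.imwrite('pics/side10.png',snapshot('side'))
E
```

```text
time_s: 23.95
position: [0.621, 0.0393, 0.1499]
ee_rot: [-2.149, -2.29, 0.003]
force: [-0.2, 0.7, -1.8]
opening: 0.0382
[0.62097107 0.03931661 0.14985946] [-0.16874104  0.7460976  -1.76178884] 93.64051756028037
```

View pics/wrist10.png

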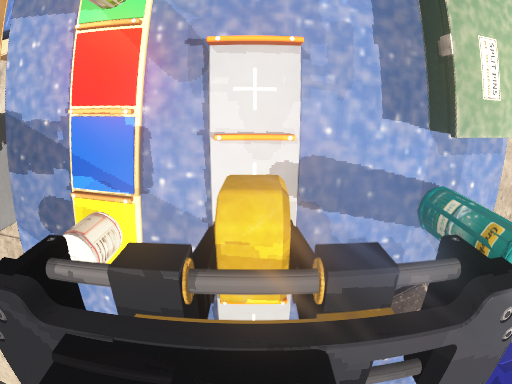

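View pics/side10.png

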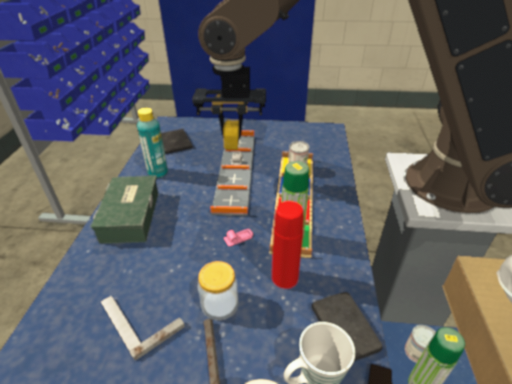

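```bash
python3 - <<'E'
from h import *
P=pose()
print(wr2w((254.5,89),.008),wr2w((252.5,176),.180)-P[0],wr2w((252.5,176),.19)-P[0])
im=cv2.imread('pics/wrist10.png');c=im[120:330,180:330];cv2.imwrite('pics/w10c.png',cv2.resize(c,None,fx=3,fy=3,interpolation=cv2.INTER_CUBIC))
print(goalt((.6217,.039,.0325),93.7,0))
E
```

```text
[0.61644006 0.13892172 0.008     ] [-0.00311249  0.04611144  0.02980153] [-0.00324521  0.04837641  0.03980153]
(array([ -0.3,   0.8, 117.7]), array([-0.09,  0.  , -0.06]))
```

View pics/w10c.png

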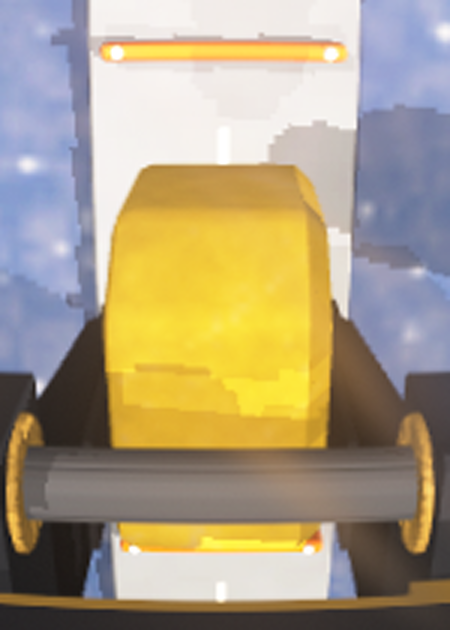

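```bash
python3 -m handwheel '[[[35,0,1,10,0,0,0],[35,0,1,30,0,0,0],[35,0.5,1,50,0,0,0],[35,0.5,1,70,0,0,0],[35,0.5,1,88,0,0,0],[35,0.5,1,103,0,0,0],[35,0.5,1,112,0,0,0],[35,0.5,1,117,0,0,0],[35,0.5,1,119,0,0,0],[35,0.5,1,119,0,0,0]]]'
python3 - <<'E'
from h import *
P=pose();print(P[0],observe()['force'],head());im=snapshot('wrist');cv2.imwrite('pics/wrist11.png',im)
E
```

```text
time_s: 25.3
position: [0.6225, 0.0397, 0.0314]
ee_rot: [-2.15, -2.29, 0.001]
force: [-0.1, -0.9, -1.7]
opening: 0.0385
[0.62254169 0.03971125 0.03135451] [-0.11656449 -0.86255948 -1.69640332] 93.63365478494364
```

View pics/wrist11.png

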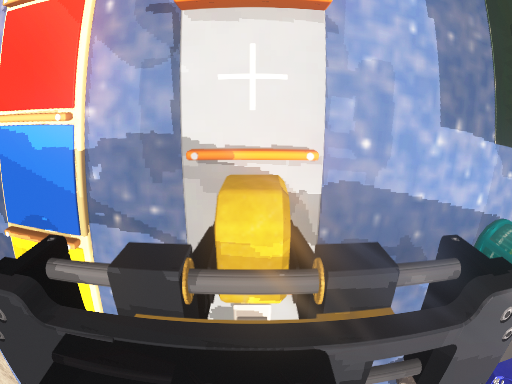

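Just above the floor, with a gap to the rib at row 155. Lowering the last millimetre, releasing, then going up.

```bash
python3 -m handwheel '[[[35,0,0,1,0,0,0],[35,0,0,1,0,0,0],[45,0,0,1,0,0,0],[55,0,0,1,0,0,0],[65,0,0,1,0,0,0],[80,0,0,1,0,0,0],[95,0,0,1,0,0,0],[95,0,0,1,0,0,0],[95,0,0,-5,0,0,0],[95,0,0,-15,0,0,0]]]'
python3 -m handwheel '[[[95,0,0,-20,0,0,0],[95,0,0,-50,0,0,0],[95,0,0,-80,0,0,0],[95,0,0,-110,0,0,0],[95,-30,0,-120,0,0,0],[95,-50,0,-120,0,0,0],[95,-50,0,-120,0,0,0],[95,-50,0,-120,0,0,0],[95,-50,0,-120,0,0,0],[95,-50,0,-120,0,0,0]]]'
python3 - <<'E'
from h import *
P=pose();print(P[0],observe()['force'],head());im=snapshot('wrist');cv2.imwrite('pics/wrist12.png',im)
for n in ('tape','tin','catch'):
  for d in mark_of(n,'wrist')[:2]: print(n,d['score'],d['location'],wr2w(d['location'],.008,P))
E
```

```text
time_s: 26.6
position: [0.6223, 0.0397, 0.0465]
ee_rot: [-2.149, -2.29, 0.002]
force: [-0.2, 0.6, -0.9]
opening: 0.0947
time_s: 27.85
position: [0.6257, -0.0096, 0.1658]
ee_rot: [-2.148, -2.29, 0.002]
force: [-0.6, -0.8, 0.2]
opening: 0.0947
[ 0.62565784 -0.00961918  0.16583879] [-0.57971368 -0.80543997  0.21491896] 93.66540833893363
tape 0.81 [252.2, 135.8] [0.62175096 0.03934818 0.008     ]
tape 0.66 [101.3, 112.2] [0.4403629 0.0622057 0.008    ]
tin 0.56 [99.5, 192.6] [ 0.43378746 -0.03789031  0.008     ]
catch 0.9 [250.0, 223.6] [ 0.62572207 -0.06381208  0.008     ]
```

View pics/wrist12.png

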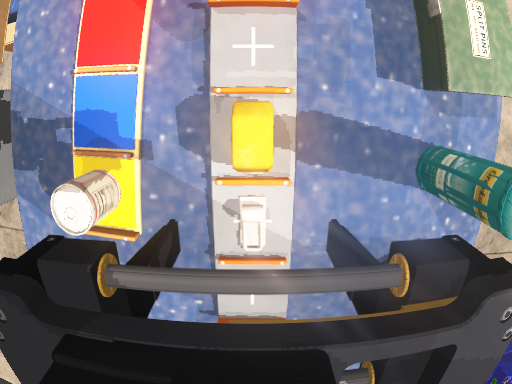

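The tape is standing in the +50 bay at (252,136), the catch is unmoved. Now the tin.

```bash
python3 - <<'E'
from h import *
print(goalt((.44,-.115,.18),94,0))
E
```

```text
(array([ -93. , -192.1,  -13.7]), array([-0.09,  0.  , -0.35]))
```

```bash
python3 -m handwheel '[[[95,-22,-45,-5,0,0,0],[95,-45,-92,-14,0,0,0],[95,-70,-142,-14,0,0,0],[95,-93,-192,-14,0,0,0],[95,-93,-192,-14,0,0,0],[95,-93,-192,-14,0,0,0],[95,-93,-192,-14,0,0,0],[95,-93,-192,-14,0,0,0],[95,-93,-192,-14,0,0,0],[95,-93,-192,-14,0,0,0]]]'
python3 - <<'E'
from h import *
P=pose();print(P[0],head());im=snapshot('wrist')
for n in ('tin','pad_yellow'):
  for d in mark_of(n,'wrist')[:1]: print(n,d['score'],d['location'],wr2w(d['location'],.011,P))
d=cut_out('tin','wrist')[0];print(d['location'])
c=im[60:240,170:350];cv2.imwrite('pics/w13c.png',cv2.resize(c,None,fx=3.3,fy=3.3,interpolation=cv2.INTER_CUBIC))
E
```

```text
time_s: 29.3
position: [0.4402, -0.1149, 0.1803]
ee_rot: [-2.149, -2.29, 0.002]
force: [0.7, -0.4, 0.9]
opening: 0.0952
[ 0.44015232 -0.11494952  0.18026324] 93.65306564819218
tin 0.77 [253.2, 107.7] [ 0.43540908 -0.03486065  0.011     ]
[255.1, 110.1]
```

View pics/w13c.png

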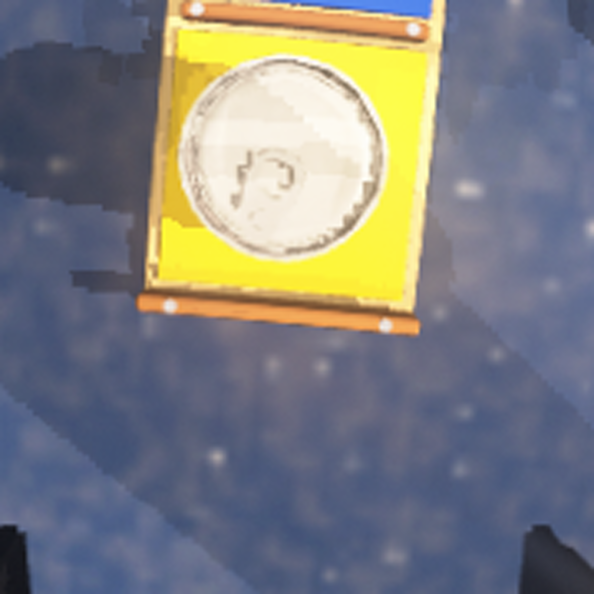

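```bash
python3 - <<'E'
from h import *
print(wr2w((255.6,107.7),.083))
print(wr2w((170+180/3.3,107.7),.083),wr2w((170+385/3.3,107.7),.083))
c=wr2w((255.6,107.7),.083);print(goalt((c[0],c[1],.18),93.7),goalt((c[0],c[1],.036),93.7))
E
```

```text
[ 0.43740865 -0.03534488  0.083     ]
[ 0.4098498  -0.03687896  0.083     ] [ 0.46499558 -0.03326082  0.083     ]
(array([79.7,  2.4,  0.4]), array([-0.09,  0.01, -0.07])) (array([ 79.8,   2.6, 144.4]), array([-0.09,  0.01, -0.07]))
```

```bash
python3 -m handwheel '[[[95,30,1,0,0,0,0],[95,60,2,0,0,0,0],[95,79,2.5,0,0,0,0],[95,79.5,2.5,20,0,0,0],[95,79.5,2.5,45,0,0,0],[95,79.5,2.5,70,0,0,0],[95,79.5,2.5,95,0,0,0],[95,79.5,2.5,120,0,0,0],[95,79.5,2.5,125,0,0,0],[95,79.5,2.5,125,0,0,0]]]'
python3 - <<'E'
from h import *
P=pose();print(P[0],observe()['force']);im=snapshot('wrist');cv2.imwrite('pics/wrist14.png',im)
E
```

```text
time_s: 30.75
position: [0.4374, -0.0357, 0.0556]
ee_rot: [-2.149, -2.29, 0.002]
force: [0.2, -0.5, 1.0]
opening: 0.0954
[ 0.43742947 -0.03569818  0.05559498] [ 0.16424525 -0.49340381  0.95225644]
```

View pics/wrist14.png

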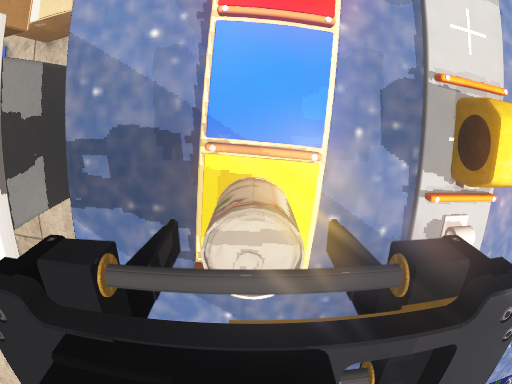

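```bash
python3 -m handwheel '[[[95,0,0,10,0,0,0],[95,0,0,19,0,0,0],[95,0,0,19,0,0,0],[70,0,0,19,0,0,0],[52,0,0,19,0,0,0],[52,0,0,19,0,0,0],[52,0,0,19,0,0,0],[52,0,0,19,0,0,0],[52,0,0,19,0,0,0],[52,0,0,19,0,0,0]]]' 25
python3 -m handwheel '[[[52,0,0,0,0,0,0],[52,0,0,-4,0,0,0],[52,0,0,-10,0,0,0],[52,0,0,-25,0,0,0],[52,0,0,-45,0,0,0],[52,0,0,-70,0,0,0],[52,0,0,-95,0,0,0],[52,0,0,-120,0,0,0],[52,0,0,-135,0,0,0],[52,0,0,-135,0,0,0]]]'
python3 - <<'E'
from h import *
P=pose();print(P[0],observe()['force'],head())
print(goalt((.6155,.1388,.17),93.7,0))
E
```

```text
time_s: 32.05
position: [0.4373, -0.0357, 0.0365]
ee_rot: [-2.149, -2.29, 0.002]
force: [-0.7, -0.9, 3.0]
opening: 0.0568
time_s: 33.3
position: [0.4377, -0.0357, 0.1723]
ee_rot: [2.149, 2.29, -0.0]
force: [-0.5, 0.1, -1.9]
opening: 0.0575
[ 0.4377284  -0.03565821  0.1723174 ] [-0.5412829   0.06515005 -1.94556825] 93.63222553383471
(array([162.8, 188.5,   2.3]), array([ 0.03,  0.04, -0.07]))
```

```bash
python3 -m handwheel '[[[52,10,12,0,0,0,0],[52,30,35,0,0,0,0],[52,55,64,0,0,0,0],[52,80,93,0,0,0,0],[52,105,122,0,0,0,0],[52,130,151,0,0,0,0],[52,150,174,0,0,0,0],[52,160,185,1,0,0,0],[52,163,188.5,2,0,0,0],[52,163,188.5,2,0,0,0]]]'
python3 - <<'E'
from h import *
P=pose();print(P[0],observe()['force'],observe()['opening']);im=snapshot('wrist');cv2.imwrite('pics/wrist15.png',im)
print(goalt((.6155,.1388,.0345),93.7,0), w2wr((.6155,.1388,.008)))
E
```

```text
time_s: 34.55
position: [0.6148, 0.1387, 0.1686]
ee_rot: [-2.149, -2.29, 0.003]
force: [-0.8, 0.0, -1.2]
opening: 0.0571
[0.61482435 0.13870498 0.16857475] [-0.79330971  0.00253524 -1.19513773] 0.05714082220924534
(array([  0.3,   1. , 134.4]), array([-0.12,  0.01, -0.09])) [253.55775103 178.30054629]
```

View pics/wrist15.png

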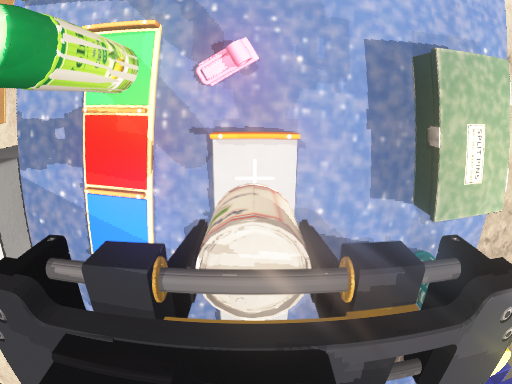

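```bash
python3 -m handwheel '[[[52,0,1,12,0,0,0],[52,0,1,34,0,0,0],[52,0,1,58,0,0,0],[52,0,1.5,82,0,0,0],[52,0,1.5,102,0,0,0],[52,0,1.5,118,0,0,0],[52,0,1.5,128,0,0,0],[52,0,1.5,132,0,0,0],[52,0,1.5,134,0,0,0],[52,0,1.5,134,0,0,0]]]'
python3 - <<'E'
from h import *
P=pose();print(P[0],observe()['force'],observe()['opening'])
E
```

```text
time_s: 35.85
position: [0.6168, 0.1391, 0.0354]
ee_rot: [-2.15, -2.29, 0.001]
force: [0.5, 0.1, -1.1]
opening: 0.0565
[0.61678928 0.13911313 0.03543052] [ 0.45193298  0.14327274 -1.10981752] 0.05650971954483314
```

```bash
python3 -m handwheel '[[[52,0,0,1.6,0,0,0],[52,0,0,1.6,0,0,0],[60,0,0,1.6,0,0,0],[68,0,0,1.6,0,0,0],[78,0,0,1.6,0,0,0],[95,0,0,1.6,0,0,0],[95,0,0,1.6,0,0,0],[95,0,0,1.6,0,0,0],[95,0,0,-5,0,0,0],[95,0,0,-15,0,0,0]]]'
python3 -m handwheel '[[[95,0,0,-20,0,0,0],[95,0,0,-50,0,0,0],[95,0,0,-80,0,0,0],[95,0,0,-120,0,0,0],[95,-30,0,-160,0,0,0],[95,-70,0,-180,0,0,0],[95,-70,0,-180,0,0,0],[95,-70,0,-180,0,0,0],[95,-70,0,-180,0,0,0],[95,-70,0,-180,0,0,0]]]'
python3 - <<'E'
from h import *
P=pose();print(P[0],observe()['force'],head());im=snapshot('wrist');cv2.imwrite('pics/wrist16.png',im)
for n in ('tape','tin','catch','spray'):
  for d in mark_of(n,'wrist')[:2]: print(n,d['score'],d['location'],wr2w(d['location'],.008,P))
E
```

```text
time_s: 37.1
position: [0.6165, 0.1391, 0.0505]
ee_rot: [-2.149, -2.29, 0.002]
force: [0.5, 0.3, -0.3]
opening: 0.0954
time_s: 38.35
position: [0.6211, 0.07, 0.2295]
ee_rot: [-2.148, -2.291, 0.003]
force: [-1.2, -0.3, 0.9]
opening: 0.0952
[0.6211062  0.06998935 0.22951999] [-1.16986497 -0.33379951  0.89342808] 93.68757071736351
tape 0.94 [252.9, 188.6] [0.62283747 0.04163145 0.008     ]
tin 0.75 [250.3, 119.4] [0.61340216 0.13479944 0.008     ]
tin 0.32 [124.9, 166.2] [0.43849289 0.06318973 0.008     ]
catch 0.78 [254.1, 252.6] [ 0.63092125 -0.05573566  0.008     ]
catch 0.71 [230.0, 23.6] [0.57860581 0.26263322 0.008     ]
spray 0.78 [137.2, 27.0] [0.44993537 0.26091823 0.008     ]
```

View pics/wrist16.png

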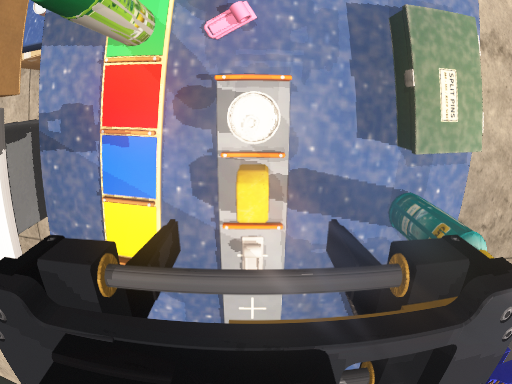

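All three are seated. Next is the spray, which I'll view from above first.

```bash
python3 - <<'E'
from h import *
print(goalt((.452,.18,.29),93.7,0))
E
```

```text
(array([ 121.1, -162. ,  -59.8]), array([-0.1 ,  0.01, -0.05]))
```

```bash
python3 -m handwheel '[[[95,10,-15,-35,0,0,0],[95,35,-50,-60,0,0,0],[95,65,-90,-60,0,0,0],[95,95,-130,-60,0,0,0],[95,121,-162,-60,0,0,0],[95,121,-162,-60,0,0,0],[95,121,-162,-60,0,0,0],[95,121,-162,-60,0,0,0],[95,121,-162,-60,0,0,0],[95,121,-162,-60,0,0,0]]]'
python3 - <<'E'
from h import *
P=pose();print(P[0],head());im=snapshot('wrist');cv2.imwrite('pics/wrist17.png',im)
for d in mark_of('spray','wrist')[:2]: print(d['score'],d['location'],wr2w(d['location'],.011,P))
hsv=cv2.cvtColor(im,cv2.COLOR_BGR2HSV)
d=cut_out('spray','wrist')[0];m=d['region'];ys,xs=np.nonzero(m);print(d['location'],xs.min(),xs.max(),ys.min(),ys.max())
E
```

```text
time_s: 39.85
position: [0.4523, 0.1794, 0.2901]
ee_rot: [-2.15, -2.289, 0.002]
force: [-0.1, -0.2, -0.7]
opening: 0.095
[0.45234348 0.17943696 0.29009835] 93.59492667107742
0.95 [263.8, 28.1] [0.45569697 0.38443002 0.011     ]
[267.5, 16.9] 246 298 0 49
```

View pics/wrist17.png

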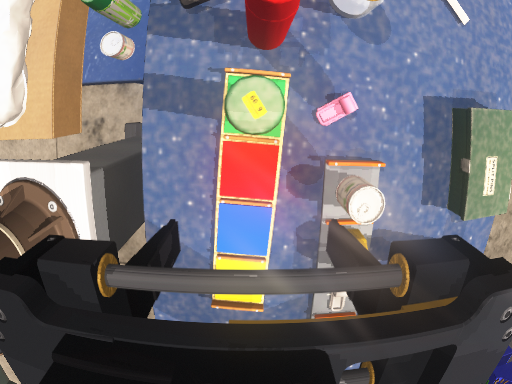

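```bash
python3 - <<'E'
from h import *
im=cv2.imread('pics/wrist17.png');c=im[60:150,205:310];cv2.imwrite('pics/w17c.png',cv2.resize(c,None,fx=6,fy=6,interpolation=cv2.INTER_CUBIC))
for z in(.185,.214):print(wr2w((256.5,104.5),z))
E
```

```text
[0.45023892 0.26244717 0.185     ]
[0.44991951 0.2619228  0.214     ]
```

View pics/w17c.png

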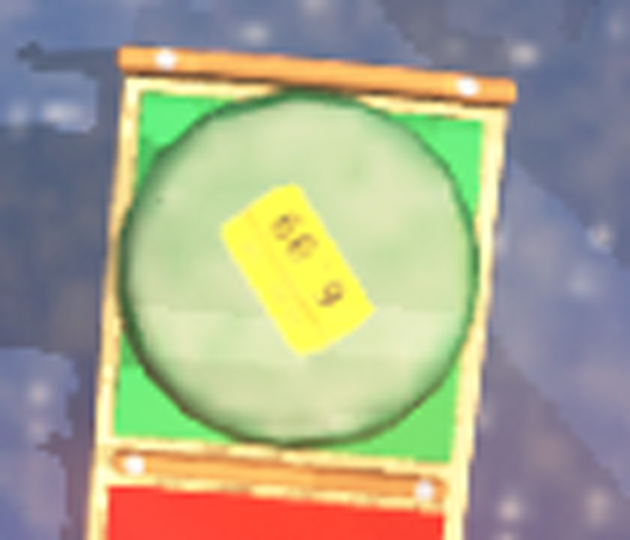

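```bash
python3 - <<'E'
from h import *
print(goalt((.4485,.2605,.29),93.7,0),goalt((.4485,.2605,.149),93.7,0))
E
```

```text
(array([80.9,  1.5,  0.2]), array([-0.09,  0.01, -0.08])) (array([ 80.9,   1.7, 141.2]), array([-0.09,  0.01, -0.08]))
```

```bash
python3 -m handwheel '[[[95,25,1,0,0,0,0],[95,55,1.6,0,0,0,0],[95,78,1.6,0,0,0,0],[95,81,1.6,0,0,0,0],[95,81,1.6,10,0,0,0],[95,81,1.6,30,0,0,0],[95,81,1.6,50,0,0,0],[95,81,1.6,70,0,0,0],[95,81,1.6,85,0,0,0],[95,81,1.6,85,0,0,0]]]'
python3 - <<'E'
from h import *
P=pose();print(P[0],observe()['force']);im=snapshot('wrist');cv2.imwrite('pics/wrist18.png',im);cv2.imwrite('pics/side18.png',snapshot('side'))
print(goalt((.4485,.2605,.149),93.7,0))
E
```

```text
time_s: 41.25
position: [0.4481, 0.2601, 0.2043]
ee_rot: [-2.149, -2.289, 0.005]
force: [-0.1, -0.0, 0.8]
opening: 0.0948
[0.44814205 0.26005041 0.2043164 ] [-0.14905563 -0.02205849  0.83351526]
(array([ 0. , -0.1, 56.6]), array([-0.06,  0.  , -0.09]))
```

View pics/wrist18.png

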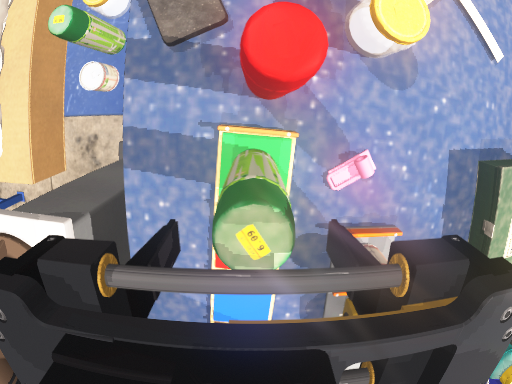

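View pics/side18.png

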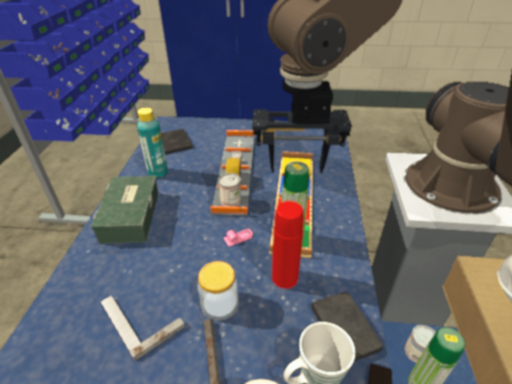

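```bash
python3 -m handwheel '[[[95,0,0,10,0,0,0],[95,0,0,25,0,0,0],[95,0,0,40,0,0,0],[95,0,0,50,0,0,0],[95,0,0,54,0,0,0],[95,0,0,54,0,0,0],[75,0,0,54,0,0,0],[52,0,0,54,0,0,0],[52,0,0,54,0,0,0],[52,0,0,54,0,0,0]]]' 25
python3 -m handwheel '[[[52,0,0,0,0,0,0],[52,0,0,0,0,0,0],[52,0,0,0,0,0,0],[52,0,0,-3,0,0,0],[52,0,0,-8,0,0,0],[52,0,0,-18,0,0,0],[52,0,0,-32,0,0,0],[52,0,0,-48,0,0,0],[52,0,0,-60,0,0,0],[52,0,0,-65,0,0,0]]]' 30
python3 - <<'E'
from h import *
P=pose();print(P[0],observe()['force'],observe()['opening']);im=snapshot('side');c=im[60:310,180:400];cv2.imwrite('pics/side19c.png',cv2.resize(c,None,fx=2.4,fy=2.4,interpolation=cv2.INTER_CUBIC))
E
```

```text
time_s: 42.6
position: [0.4484, 0.2607, 0.1514]
ee_rot: [-2.149, -2.29, 0.001]
force: [-0.2, -0.1, -0.5]
opening: 0.0601
time_s: 43.85
position: [0.4486, 0.2608, 0.2173]
ee_rot: [-2.15, -2.291, -0.0]
force: [-0.2, 0.3, -1.8]
opening: 0.0559
[0.44857819 0.26075101 0.21733494] [-0.23159057  0.27999633 -1.84656564] 0.055898553700090524
```

View pics/side19c.png

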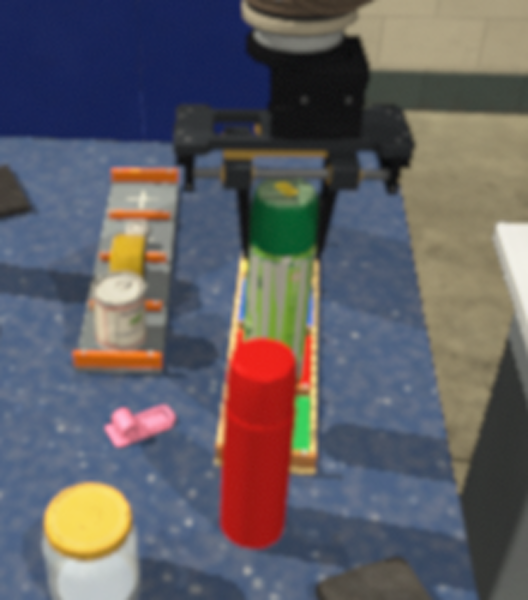

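The spray is held upright and hanging (opening 55.9 mm). Raising it and moving across.

```bash
python3 - <<'E'
from h import *
print(goalt((.6345,-.16,.285),93.7,0))
E
```

```text
(array([-431.7,  158.9,  -67.8]), array([-0.01, -0.02, -0.07]))
```

```bash
python3 -m handwheel '[[[52,0,0,-10,0,0,0],[52,0,0,-25,0,0,0],[52,0,0,-42,0,0,0],[52,-3,2,-57,0,0,0],[52,-15,6,-66,0,0,0],[52,-38,14,-68,0,0,0],[52,-68,25,-68,0,0,0],[52,-100,37,-68,0,0,0],[52,-132,49,-68,0,0,0],[52,-165,61,-68,0,0,0]]]'
python3 -m handwheel '[[[52,-33,12,0,0,0,0],[52,-66,24,0,0,0,0],[52,-99,36,0,0,0,0],[52,-132,48,0,0,0,0],[52,-165,60,0,0,0,0],[52,-198,73,0,0,0,0],[52,-228,84,0,0,0,0],[52,-250,92,0,0,0,0],[52,-263,97,0,0,0,0],[52,-266,98,0,0,0,0]]]'
python3 - <<'E'
from h import *
P=pose();print(P[0],observe()['force'],observe()['opening']);cv2.imwrite('pics/wrist20.png',snapshot('wrist'));cv2.imwrite('pics/side20.png',snapshot('side'))
print(goalt((.6345,-.16,.148),93.7,0))
E
```

```text
time_s: 45.15
position: [0.5202, 0.098, 0.2843]
ee_rot: [-2.15, -2.29, 0.002]
force: [0.6, 0.1, -2.5]
opening: 0.0557
time_s: 46.4
position: [0.6345, -0.1598, 0.2839]
ee_rot: [-2.149, -2.289, 0.002]
force: [0.1, 0.1, -2.8]
opening: 0.0559
[ 0.63451592 -0.15984332  0.28387991] [ 0.10104128  0.13437962 -2.8121205 ] 0.05585793411165244
(array([ -0.9,   0.3, 136.1]), array([-0.1 , -0.  , -0.06]))
```

View pics/wrist20.png

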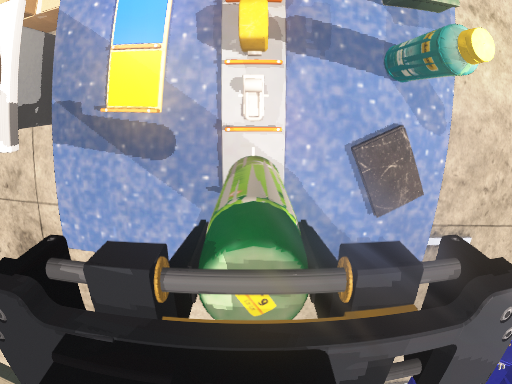

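View pics/side20.png

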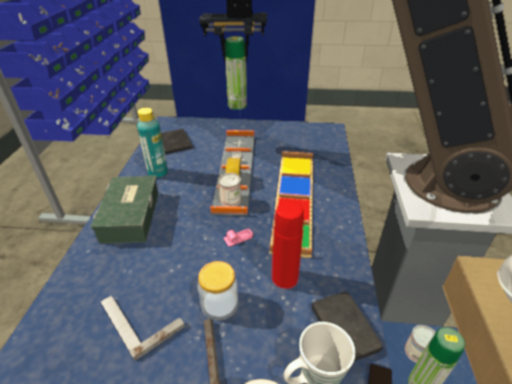

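```bash
python3 - <<'E'
from h import *
P=pose();p=P[0]
for dy in (.0235,.0285,.0335): print(dy,w2wr(p+np.array([-.0018,dy,-.140]),P))
E
python3 -m handwheel '[[[52,0,0,10,0,0,0],[52,0,0,28,0,0,0],[52,0,0,48,0,0,0],[52,-0.5,0,68,0,0,0],[52,-0.5,0,86,0,0,0],[52,-0.5,0,102,0,0,0],[52,-0.5,0,115,0,0,0],[52,-0.5,0,124,0,0,0],[52,-0.5,0,128,0,0,0],[52,-0.5,0,128,0,0,0]]]'
python3 - <<'E'
from h import *
P=pose();print(P[0],observe()['force'],observe()['opening']);cv2.imwrite('pics/wrist21.png',snapshot('wrist'));im=snapshot('side');c=im[60:260,180:340];cv2.imwrite('pics/side21c.png',cv2.resize(c,None,fx=3,fy=3,interpolation=cv2.INTER_CUBIC))
E
```

```text
0.0235 [252.57168613 161.37838821]
0.0285 [252.87408732 156.72027927]
0.0335 [253.17839077 152.03881   ]
time_s: 47.75
position: [0.6344, -0.1599, 0.1561]
ee_rot: [-2.149, -2.29, 0.002]
force: [-0.3, 0.5, -1.6]
opening: 0.056
[ 0.63439948 -0.15994474  0.15614851] [-0.26481975  0.47331327 -1.57973552] 0.055976838666864204
```

View pics/wrist21.png

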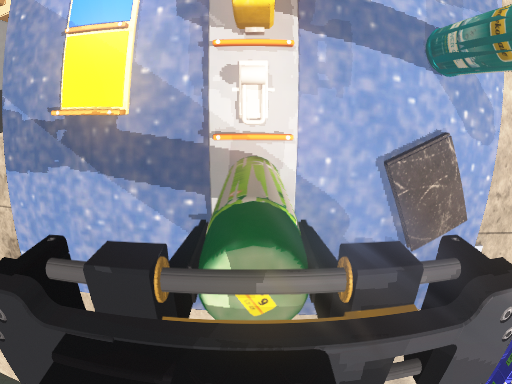

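View pics/side21c.png

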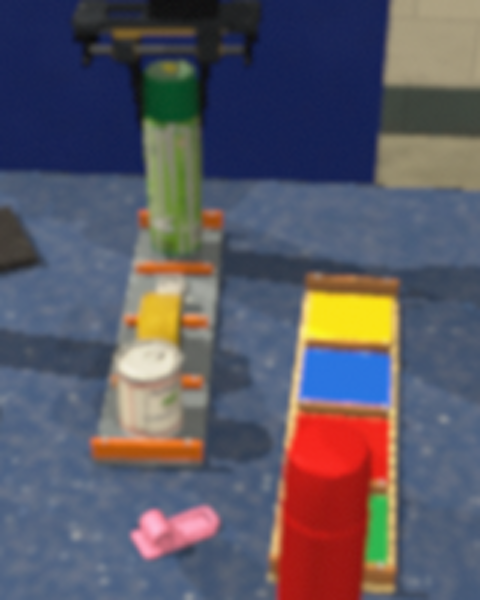

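The bottom front edge is at row 157 against 156.7 predicted, so the can hangs upright over its bay, with its base about 8 mm above the floor.

```bash
python3 -m handwheel '[[[52,0,0,3,0,0,0],[52,0,0,6,0,0,0],[52,0,0,7.5,0,0,0],[52,0,0,8,0,0,0],[52,0,0,8,0,0,0],[52,0,0,8,0,0,0],[58,0,0,8,0,0,0],[62,0,0,8,0,0,0],[70,0,0,8,0,0,0],[80,0,0,8,0,0,0]]]'
python3 -m handwheel '[[[90,0,0,0,0,0,0],[95,0,0,0,0,0,0],[95,0,0,0,0,0,0],[95,0,0,-10,0,0,0],[95,0,0,-30,0,0,0],[95,0,0,-60,0,0,0],[95,0,0,-90,0,0,0],[95,-20,0,-120,0,0,0],[95,-50,-20,-130,0,0,0],[95,-50,-20,-130,0,0,0]]]'
python3 - <<'E'
from h import *
P=pose();print(P[0],observe()['force'],observe()['opening']);cv2.imwrite('pics/wrist22.png',snapshot('wrist'));cv2.imwrite('pics/side22.png',snapshot('side'))
for n in ('spray','catch','tape'):
  for d in mark_of(n,'wrist')[:2]: print(n,d['score'],d['location'],wr2w(d['location'],.008,P))
E
```

```text
time_s: 49.1
position: [0.6344, -0.1599, 0.148]
ee_rot: [-2.149, -2.29, 0.002]
force: [0.1, 0.7, -0.5]
opening: 0.0751
time_s: 50.35
position: [0.6172, -0.2127, 0.2799]
ee_rot: [2.152, 2.287, -0.001]
force: [0.3, -0.1, 0.1]
opening: 0.0951
[ 0.61716407 -0.21272857  0.27987363] [ 0.28119439 -0.11631814  0.12499525] 0.09505567827477703
spray 0.62 [267.1, 126.4] [ 0.63548367 -0.1587016   0.008     ]
catch 0.82 [267.7, 59.4] [ 0.62991831 -0.05852404  0.008     ]
catch 0.42 [144.3, 43.1] [ 0.44088845 -0.03480887  0.008     ]
```

View pics/wrist22.png

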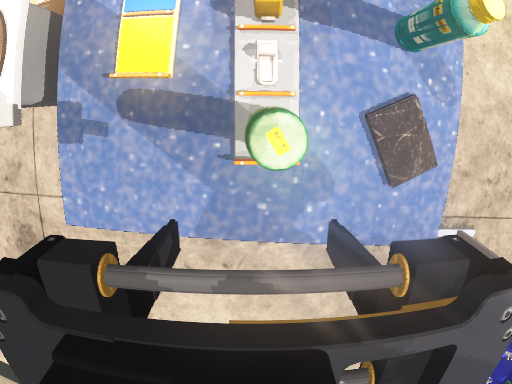

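View pics/side22.png

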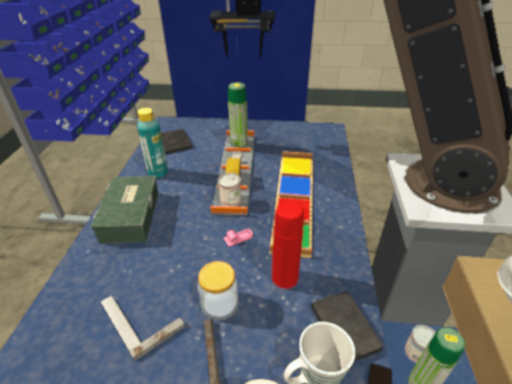

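The can stands upright in the −150 bay and the arm is clear. One last check of all four against the crosses, plus the jar, before handing in.

```bash
python3 - <<'E'
from h import *
o=np.array([.6249,-.0107]);a=np.radians(3.7);ey=np.array([-np.sin(a),np.cos(a)]);ex=np.array([np.cos(a),np.sin(a)])
for cam in ('top','side'):
  cv2.imwrite(f'pics/{cam}23.png',snapshot(cam))
  for n in ('catch','tape','tin','spray','jar'):
    for d in mark_of(n,cam)[:2]:
      q=px2w(cam,d['location'],0 if n=='jar' else .008)[:2]
      print(cam,n,round(d['score'],2),np.round(d['location']),'world',np.round(q,4),'kit mm',np.round([(q-o)@ex*1e3,(q-o)@ey*1e3]))
E
```

```text
top catch 0.71 [374. 161.] world [ 0.6275 -0.069 ] kit mm [ -1. -58.]
top catch 0.61 [230. 180.] world [0.5845 0.2696] kit mm [-22. 282.]
top tape 0.85 [329. 158.] world [0.6344 0.0347] kit mm [12. 45.]
top tape 0.7 [319. 243.] world [0.4367 0.0627] kit mm [-183.   85.]
top tin 0.96 [285. 165.] world [0.6193 0.1392] kit mm [  4. 150.]
top spray 0.91 [182. 232.] world [0.4645 0.3795] kit mm [-135.  400.]
top spray 0.8 [416. 158.] world [ 0.6333 -0.1642] kit mm [  -1. -154.]
top jar 0.57 [154. 180.] world [0.5885 0.4528] kit mm [ -6. 465.]
side catch 0.62 [243. 236.] world [0.5653 0.271 ] kit mm [-41. 285.]
side catch 0.42 [237. 160.] world [ 0.627  -0.0621] kit mm [ -1. -51.]
side tape 0.67 [233. 178.] world [0.6257 0.039 ] kit mm [ 4. 50.]
side tin 0.63 [228. 198.] world [0.6243 0.1301] kit mm [  9. 141.]
side spray 0.8 [238. 144.] world [ 0.6377 -0.1561] kit mm [   3. -146.]
side spray 0.78 [284. 276.] world [0.4621 0.3806] kit mm [-137.  401.]
side jar 0.55 [220. 303.] world [0.5882 0.4559] kit mm [ -7. 468.]
```

View pics/top23.png

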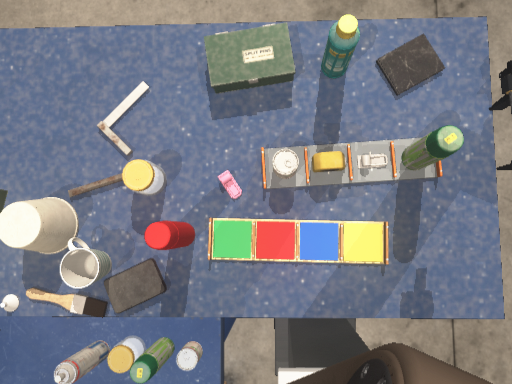

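```bash
python3 -c "
from bench import *
print(observe()['time_s'],close_job())"
```

```text
the job is handed in; nothing more can be done
51.2 None
```

All four things are loaded into the kit rack in reverse order, and I handed the job in at 51 s with no verdict reported. I placed the catch in the −50 mm bay, the tape in the +50 mm bay, the tin in the +150 mm bay and the spray can in the −150 mm bay, in that order. All are upright and let go. Forces stayed at a few newtons throughout, and the arm ended clear of everything.

- **Final pictures:** the last top picture shows each thing inside its own bay. The wrist views and fingertip positions at release put the catch, tape, tin and spray can within about 5 mm of their crosses.
- **Disagreements:** a few network position readings were further off but still within 15 mm. The top camera put the tape 12 mm off across the rack and the catch about 8 mm off along it. The side camera put the tin about 9 mm off both ways. I put these down to network error, because the pictures and release positions disagreed with them.
- **Left alone:** the jar's readings changed by 3 mm at most, which is within measurement noise. I did not touch the red can or the pink catch.

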